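# Change over the twin chill plate for wax blocks

### The arm

A 7-joint arm with a two-finger parallel gripper is mounted at the origin on the work surface. World frame = base frame: x ahead of the robot, y to its left, z up, the work surface at z = 0. Lengths are in m, angles in rad, forces in N, time in s.
With the tool pointing down it reaches from about 0.425 to 0.875 m from the base axis. Payload 4.7 kg.
Tool frame: the origin (TCP) lies between the finger pads; the fingertips stand 19 mm ahead of it and the grasp point (between the pads) is the TCP (ctrl.tip_extent is the distance from the TCP to the fingertips, in m); z points along the fingers, y is the line along which they close (so a half turn about z gives the same grasp; the last joint's range is limited). The gripper opens to 87 mm and grips with 3 to 60 N. Pads are 19 mm wide; open, the fingers measure 117 mm over their backs; the gripper's body (75 mm by 190 mm) begins 51 mm behind the grasp point.
Start: joints at [1.206, 0.321, -0.07, 1.45, 0.023, 1.371, -0.057], TCP at [0.24, -0.604, 0.242] pointing down, gripper open.
Joint ranges: [-2.86, 2.86], [-0.3, 2.09], [-1.38, 1.24], [0.06, 2.45], [-1.56, 4.7], [0.09, 2.05], [-2.69, 2.69]. Speed limits (rad/s): [2.57, 2.57, 3.14, 3.14, 3.14, 3.14, 3.14].

### API

Orientations are given as a rotation vector (axis times angle).
In Python, from bench import ctrl gives the robot as it stands.
- The arm moves only by the shell command python3 -m crank 'ROWS' [OPENING] [FORCE]. ROWS is JSON, a list of rows, each an object of numbers: "tx", "ty", "tz": the shift along the tool's x, y, z in mm; "turn": the turn about the tool's z in units of 5 degrees (1.0 is 5 degrees). In form: [{"tx": .., "ty": .., "tz": .., "turn": ..}, ...]. A call has 1 to 5 rows; each row is the pose to reach, as a shift and turn from the pose commanded when the call began, along the tool's axes at that moment; what a row does not reach only later rows make up. A row lasts 1/8 s, in which the tool goes at most 62.5 mm and 10.7 degrees, less where a joint would pass 70% of its speed; a pose out of reach is approached as far as the arm can. A call with a gripper value outside its range is refused whole. OPENING is the finger opening in mm, from 0 to 87, set as the call begins (- or left out, the last holds). The fingers move at their own pace and stop on an object; FORCE is the grip in N (left out, the last holds). Time passes only in rows, so rows that repeat a pose let the fingers close. It gives the time, the measured TCP pose, the force, the opening and the grip force at its end, in the units of the state.
- ctrl.get_state(): the state, without advancing time (a new reading comes with each control period).
- ctrl.get_image(name): name is "scene" or "top"; returns (picture, depth): 480x640x3 uint8, red, green, blue; 480x640 float32, m along the optical axis (not along the pixel's ray), 0 where there is no reading.
- ctrl.camera_model(name): a dict with "intrinsics" (3x3 intrinsics, pixels), "dist_coeffs" ([k1, k2, p1, p2, k3] as OpenCV has them; the pictures are not rectified), "origin" and "orientation" of the camera in the world. Camera axes: x right, y down, z forward; pixel columns grow to the right and rows downward; lengths in m; the calibration is good to about 2 mm. A picture is of the moment at which its call begins. camera_model takes no time and is no camera call.
- ctrl.close_job(): hands the job in; it is judged then, once.
Trained networks look in the newest picture that a camera, given by its name, has taken for a name from the list of things; names that differ only in an ending like _2 or _b are one class to them, and where a whole thing is asked for, a point or a joint stands for the part that bears it (a point fixed in the world has none). Each returns a list of dicts, best first, with "confidence" (0 to 1); they miss things now and then, are a little off and sometimes report something else, mostly with a low value. They report only what shows in the picture. A call takes as long as a camera call. They do not tell look-alikes from the thing itself.
- ctrl.recognise(camera, query): "xyz" ([x, y, z] in m, in world coordinates, good to about 4 mm: the middle of the surface that is visible of it).
- ctrl.mark_of(camera, query): "xyz" ([x, y, z] in m, in world coordinates, good to about 4 mm: a listed point, or the origin of a listed thing).
The state is a dict: "time": time; "joint_positions": joint angles; "qd": joint speeds; "joint_torque": joint torques, N m; "position": TCP position; "tool_rot": TCP orientation; "ft_force": force on the tool from outside, world axes, zero at the start; "torque": the same for the moment, N m; "grip_width": opening from 0.0 (shut) to 1.0 (fully open); "grip_force": force on a finger pad.
Only numpy, scipy, OpenCV 4.12 (cv2) and the standard library are available. Lean on these libraries where they do the work, as an engineer would, in place of code of your own. Each camera call takes 0.05 s, during which the arm holds its last target. There are 200 camera calls.

### The job

Change over the chill plate: the red pointer of its selector knob shows which of the two bays is cold now. Move every wax block from that bay into the white ready tray, then turn the knob until it clicks over to the other bay, and only then refill the emptied bay with all the blocks waiting on the blue mat. All the moved blocks must lie flat in their tray or bay, none on top of another; leave the other bay's blocks and the things around the work where they are.

Things in the scene. Friction and masses are not known exactly. Their poses are not given: they have to be found in the camera images.
- plate: Twin chill plate, fixed: a white slab 336 x 260 mm, 25 mm high, with two shallow bright-metal bays side by side; origin on the bench under the middle of the bays, x from the knob towards the bays (away from the robot, yaw within 0.15 rad), y towards the left bay.
- bay_left (a point): Centre of the floor of the left bay (at plate +y), 25 mm above the bench. The bay is 250 mm long (along plate x) and 108 mm wide (plate y) inside, with rims 8 mm high; it takes three blocks in a row, lengthwise along x, at -78, 0 and +78 mm from this point. Axes as the plate's.
- bay_right (a point): The same for the right bay (at plate -y).
- selector (a joint): Angle of the bay selector knob, in rad: it snaps into one of two spring detents, +0.7 (pointer at the left bay) and -0.7 (pointer at the right bay), 0 being the tipping point between them; positive is counter-clockwise seen from above; end stops there. The spring resists with up to about 0.2 N m until it tips over.
- selector_grip (a point): On the upright axis of the selector knob, at the height to grip (34 mm above the slab, 59 mm above the bench); the axis lies 162 mm from the plate's origin along plate -x. The knob is a grey disc (56 mm across, 12 mm high) with a black bar handle on it, 60 mm long, 14 mm thick, 30 mm high (top 67 mm above the bench); x of this point runs along the bar to its red pointer tip and turns with the knob.
- selector_tip (a point): Red end of the bar, the pointer, 34 mm from the knob's axis.
- mat: Blue waiting mat, fixed, 290 x 170 x 3 mm, long along its x; origin at the centre of its underside.
- ready_tray: White ready tray, fixed, open on top: 262 (x) x 122 (y) mm outside, 20 mm high, walls 6 mm; origin at the centre of its underside.
- ready_tray_in (a point): Centre of the ready tray's inner floor, which is 250 (x) x 110 (y) mm; three blocks fit in a row, lengthwise along x, at -78, 0 and +78 mm. Axes as the tray's.
- left1: Wax block on a yellow large-format cassette: a flat box 64 (x) x 46 (y) x 26 (z) mm, cream wax on top of a coloured 9 mm base, 90 g; origin at the centre of its underside, z up out of the wax face. Starts in the left bay. Absent (None) in some runs.
- right1: Wax block on a green large-format cassette: a flat box 64 (x) x 46 (y) x 26 (z) mm, cream wax on top of a coloured 9 mm base, 90 g; origin at the centre of its underside, z up out of the wax face. Starts in the right bay. Absent (None) in some runs.
- fresh1: Wax block on an orange large-format cassette: a flat box 64 (x) x 46 (y) x 26 (z) mm, cream wax on top of a coloured 9 mm base, 90 g; origin at the centre of its underside, z up out of the wax face. Starts on the waiting mat. Absent (None) in some runs.
- left2: Wax block on a green large-format cassette: a flat box 64 (x) x 46 (y) x 26 (z) mm, cream wax on top of a coloured 9 mm base, 90 g; origin at the centre of its underside, z up out of the wax face. Starts in the left bay. Absent (None) in some runs.
- right2: Wax block on an orange large-format cassette: a flat box 64 (x) x 46 (y) x 26 (z) mm, cream wax on top of a coloured 9 mm base, 90 g; origin at the centre of its underside, z up out of the wax face. Starts in the right bay. Absent (None) in some runs.
- fresh2: Wax block on a yellow large-format cassette: a flat box 64 (x) x 46 (y) x 26 (z) mm, cream wax on top of a coloured 9 mm base, 90 g; origin at the centre of its underside, z up out of the wax face. Starts on the waiting mat. Absent (None) in some runs.
- left3: Wax block on an orange large-format cassette: a flat box 64 (x) x 46 (y) x 26 (z) mm, cream wax on top of a coloured 9 mm base, 90 g; origin at the centre of its underside, z up out of the wax face. Starts in the left bay. Absent (None) in some runs.
- right3: Wax block on a yellow large-format cassette: a flat box 64 (x) x 46 (y) x 26 (z) mm, cream wax on top of a coloured 9 mm base, 90 g; origin at the centre of its underside, z up out of the wax face. Starts in the right bay. Absent (None) in some runs.
- fresh3: Wax block on a green large-format cassette: a flat box 64 (x) x 46 (y) x 26 (z) mm, cream wax on top of a coloured 9 mm base, 90 g; origin at the centre of its underside, z up out of the wax face. Starts on the waiting mat. Absent (None) in some runs.
- flask: Pink flask, 66 mm across, 150 mm tall, a bystander; origin under its centre.
- tape: Roll of yellow tape, 90 mm across, 24 mm high, a bystander; origin under its centre.
- slide_box: Green slide box, 50 x 85 x 35 mm, a bystander; origin under its centre.
Things that resemble listed ones, but are neither listed nor needed, are in the scene too. What is shaped like the fresh2 but pink is not meant. Leave any black look-alike of the right2 alone.

How it is judged:
By the outcome, as a careful person would: the job done as asked, in the order asked, and still so for the second after the job is handed in, with the robot touching nothing.
Of left1, left2, left3 only 2 to 3 are there at a start; the rules pass over those that are not, and their reading is None.
Of right1, right2, right3 only 2 to 3 are there at a start; the rules pass over those that are not, and their reading is None.
Of fresh1, fresh2, fresh3 only 2 to 3 are there at a start; the rules pass over those that are not, and their reading is None.
At some moment in a run one of fresh1, fresh2, fresh3 may be knocked a few centimetres aside while the robot is not near it.
Once in a run the grip may slacken for a moment while it holds something.
It also fails if it takes over 210 s, if anything falls off the work surface, if the arm or the gripper's body presses on something with over 40 N, if the wrist force passes 120 N, or if a joint passes its speed limit or range.

## Working session

There is one attempt and no reset: what is moved stays moved. The work goes in short steps, Python scripts to look and compute and a shell command to move; the robot and the scene stay as the last step left them, time stands still between calls to the robot, and variables do not carry over. Pictures are saved under pics/ and viewed, at most 14 in all, crops included, and the job is handed in when it is done.

```bash
ls; mkdir -p pics; cat > h.py <<'E'
import numpy as np, cv2
from bench import ctrl
from scipy.spatial.transform import Rotation as R
def snap(cam,fn=None):
    im,d=ctrl.get_image(cam)
    if fn: cv2.imwrite('pics/'+fn,im[:,:,::-1])
    return im,d
def cam(c):
    m=ctrl.camera_model(c); o=np.array(m['orientation'],float)
    Rm=o if o.shape==(3,3) else R.from_rotvec(o).as_matrix()
    return np.array(m['intrinsics']),np.array(m['dist_coeffs']),np.array(m['origin']),Rm
def cloud(c,d):
    K,D,t,Rm=cam(c)
    v,u=np.mgrid[0:480,0:640]
    p=cv2.undistortPoints(np.stack([u,v],-1).reshape(-1,1,2).astype(np.float64),K,D).reshape(480,640,2)
    P=np.dstack([p*d[...,None],d])
    return P@Rm.T+t
E
python3 - <<'E'
from h import *
for c in ('top','scene'):
    snap(c,c+'0.png'); m=ctrl.camera_model(c); print(m)
s=ctrl.get_state(); print(s)
E
```

```text
pics
{'intrinsics': array([[613.28515627,   0.        , 332.70556228],
       [  0.        , 613.28515627, 236.49537474],
       [  0.        ,   0.        ,   1.        ]]), 'dist_coeffs': array([-0.13467413,  0.        ,  0.        ,  0.        ,  0.        ]), 'origin': array([0.21992668, 0.03009785, 1.55261926]), 'orientation': array([-2.08611616,  2.13787172, -0.21840387])}
{'intrinsics': array([[453.79591469,   0.        , 315.89667127],
       [  0.        , 453.79591469, 242.34263029],
       [  0.        ,   0.        ,   1.        ]]), 'dist_coeffs': array([-0.11154017,  0.        ,  0.        ,  0.        ,  0.        ]), 'origin': array([1.14373903, 0.10889311, 0.97663339]), 'orientation': array([-1.72344452, -2.08814865,  0.61138282])}
{'time': 0.1, 'joint_positions': array([ 1.20608718,  0.32174778, -0.0700597 ,  1.45155587,  0.02261384,
        1.37077711, -0.0568821 ]), 'qd': array([-0.00026127, -0.00098995,  0.00015017, -0.00201802,  0.00046538,
        0.00095005, -0.00039846]), 'joint_torque': array([ 4.34999274e-04, -4.92569304e+01, -4.05523963e-01, -3.13403070e+01,
       -6.41196314e-02,  3.94291466e-02,  1.08230111e-04]), 'position': array([ 0.24014862, -0.60351932,  0.24056992]), 'tool_rot': array([-3.08378567e+00, -5.91208986e-01,  6.77177063e-04]), 'ft_force': array([-0.95667873,  0.09506602, -0.94983097]), 'torque': array([-0.03254685, -0.00427592,  0.01152098]), 'grip_force': 0.0, 'grip_width': 1.0019654897596333}
```

View pics/top0.png

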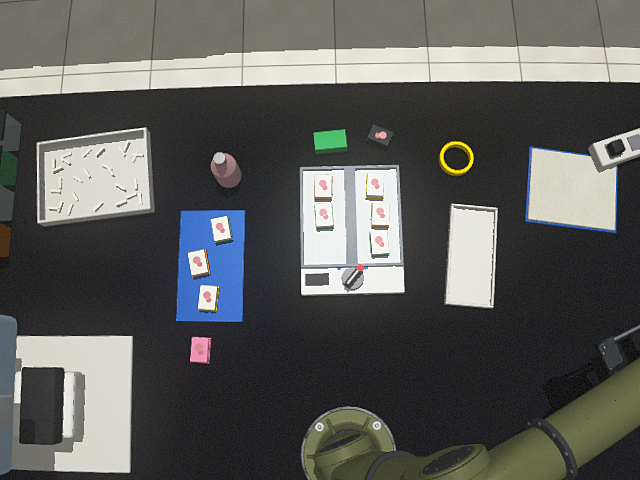

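View pics/scene0.png

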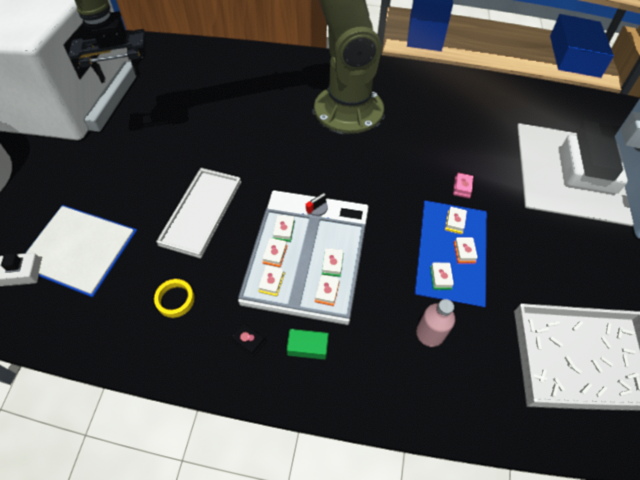

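The red pointer tip is at (361,267) with the knob at (352,279), so it points to the right bay, where blocks show at (375,187), (380,214) and (379,243). The white tray is at (471,255). The fresh blocks are on the mat at (221,229), (198,263) and (208,298). The pink one at (200,350) and the black one at (380,134) are decoys.

```bash
cat >> h.py <<'E'
def rect(P,mask):
    p=P[mask][:,:2].astype(np.float32)*1000
    (c,(w,h),a)=cv2.minAreaRect(p)
    if w<h: w,h,a=h,w,a+90
    a=(a+90)%180-90
    return np.round(c,1),round(w,1),round(h,1),round(a,1)
def blocks(im,d,zlo,zhi,box):
    """rects (centre mm, long, short, long-axis yaw deg, top z mm) of things with top in zlo..zhi (m)"""
    P=cloud('top',d); x0,x1,y0,y1=box
    m=(P[...,2]>zlo)&(P[...,2]<zhi)&(P[...,0]>x0)&(P[...,0]<x1)&(P[...,1]>y0)&(P[...,1]<y1)&(d>0)
    n,l,st,_=cv2.connectedComponentsWithStats(m.astype(np.uint8),connectivity=4)
    out=[]
    for i in range(1,n):
        if st[i,4]>120:
            k=l==i; out.append((*rect(P,k),round(float(np.median(P[k][:,2]))*1000,1),tuple(np.round(_[i])),rgb(im,k)))
    return out
def rgb(im,k): return np.round(im[k].mean(0))
E
python3 - <<'E'
from h import *
im,d=snap('top')
P=cloud('top',d)
for n,(u,v) in dict(bayL=(325,245),bayR=(375,258),knob=(352,279),tray=(471,255),mat=(215,310),b=(372,192),bench=(280,350)).items(): print(n,np.round(P[v,u]*1000,1))
print('BLK')
for b in blocks(im,d,.040,.060,(.4,.8,-.15,.15)): print(*b)
for b in blocks(im,d,.018,.040,(.2,.8,.2,.5)): print(*b)
print('slab')
for b in blocks(im,d,.02,.036,(.3,.8,-.2,.18)): print(*b)
for b in blocks(im,d,.012,.03,(.3,.8,-.4,-.19)): print('tray',*b)
for q in ['plate','bay_left','bay_right','selector_grip','selector_tip','mat','ready_tray','ready_tray_in','right1','right2','right3','fresh1','fresh2','fresh3']:
    for r in ctrl.mark_of('top',q)[:4]: print(q,np.round(np.array(r['xyz'])*1000),round(r['confidence'],2))
E
```

```text
bayL [519.5  47.4  21.6]
bayR [482.5 -78.4  22.9]
knob [425.1 -17.3  61.8]
tray [ 487.3 -328.5    3.1]
mat [361.3 329.1   9.7]
b [649.6 -75.8  45.5]
bench [258.4 165.8   4. ]
BLK
[669.8 -83.3] 62.0 43.5 -2.5 50.2 (np.float64(375.0), np.float64(184.0)) [234. 225. 220.]
[670.3  49. ] 64.3 41.1 -1.3 50.0 (np.float64(323.0), np.float64(186.0)) [236. 226. 221.]
[591.8 -92.9] 62.7 43.1 -1.9 50.1 (np.float64(380.0), np.float64(213.0)) [236. 227. 223.]
[592.2  49.3] 62.9 42.8 3.2 50.4 (np.float64(323.0), np.float64(215.0)) [236. 227. 222.]
[518.6 -88. ] 61.4 44.0 2.5 49.8 (np.float64(379.0), np.float64(242.0)) [236. 226. 222.]
[568.6 313.3] 62.4 45.3 10.6 28.2 (np.float64(221.0), np.float64(229.0)) [229. 218. 210.]
[482.3 371.9] 62.3 45.5 11.4 28.3 (np.float64(198.0), np.float64(263.0)) [227. 215. 208.]
[392.6 345.6] 58.9 45.3 -5.4 28.1 (np.float64(207.0), np.float64(297.0)) [230. 218. 211.]
[262.6 364.6] 59.4 45.6 -4.6 25.1 (np.float64(199.0), np.float64(350.0)) [231. 145. 172.]
slab
[787.   28.3] 84.8 28.9 -86.0 32.6 (np.float64(329.0), np.float64(145.0)) [ 71. 167.  97.]
[561.6 -18.9] 338
[... 708 characters left out ...]
6
right1 [ 818. -105.   -5.] 0.94
right1 [518. -90.  22.] 0.87
right1 [671. -86.  21.] 0.8
right1 [592. -96.  27.] 0.75
right2 [ 818. -105.   -5.] 0.94
right2 [518. -90.  22.] 0.87
right2 [671. -86.  21.] 0.8
right2 [592. -96.  27.] 0.75
right3 [ 818. -105.   -5.] 0.94
right3 [518. -90.  22.] 0.87
right3 [671. -86.  21.] 0.8
right3 [592. -96.  27.] 0.75
fresh1 [482. 372.  -1.] 0.98
fresh1 [569. 312.   4.] 0.9
fresh1 [264. 364.   4.] 0.85
fresh1 [393. 345.   5.] 0.83
fresh2 [482. 372.  -1.] 0.98
fresh2 [569. 312.   4.] 0.9
fresh2 [264. 364.   4.] 0.85
fresh2 [393. 345.   5.] 0.83
fresh3 [482. 372.  -1.] 0.98
fresh3 [569. 312.   4.] 0.9
fresh3 [264. 364.   4.] 0.85
fresh3 [393. 345.   5.] 0.83
```

```bash
cat >> h.py <<'E'
def plan(*T):
    """T: targets (x,y,z mm, tool-x yaw deg); prints shift/turn for each, tool-down, chained from the measured pose"""
    s=ctrl.get_state(); M=R.from_rotvec(s['tool_rot']).as_matrix(); p=np.array(s['position'])*1000
    yaw=np.degrees(np.arctan2(M[1,0],M[0,0])); print('t',round(s['time'],1),'at',np.round(p,1),'yaw',round(yaw,1),'tilt',np.round(M[:2,2],3))
    for x,y,z,a in T:
        da=(a-yaw+90)%180-90; c,q=np.cos(np.radians(yaw)),np.sin(np.radians(yaw)); dx,dy=x-p[0],y-p[1]
        print((x,y,z,a),'-> tx %.1f ty %.1f tz %.1f turn %.2f'%(c*dx+q*dy,q*dx-c*dy,p[2]-z,-da/5))
        p=np.array([x,y,z]);yaw+=da
E
python3 - <<'E'
from h import *
im,d=snap('top'); P=cloud('top',d)
def med(x0,x1,y0,y1):
    m=(P[...,0]>x0)&(P[...,0]<x1)&(P[...,1]>y0)&(P[...,1]<y1)&(d>0); return round(float(np.median(P[m][:,2]))*1000,1),m.sum()
print('tray',med(.4,.57,-.36,-.3),'bayR',med(.475,.485,-.12,-.06),'bayL',med(.48,.55,.01,.08),'mat',med(.41,.44,.36,.40),'bench',med(.3,.38,.1,.2),'slab',med(.40,.46,-.12,-.07))
for b in blocks(im,d,.1,.16,(.5,.9,.2,.5)): print('flask',*b)
for b in blocks(im,d,.055,.08,(.3,.5,-.1,.1)): print('bar',*b)
# bay inner walls: rim
m=(P[...,2]>.0285)&(P[...,2]<.039)&(P[...,0]>.45)&(P[...,0]<.74)&(P[...,1]>-.17)&(P[...,1]<.13)
print(np.histogram(P[m][:,1]*1000,bins=np.arange(-160,125,6)))
plan((516.6,-88,120,2.5),(516.6,-88,47,2.5),(516.6,-88,120,2.5),(408.5,-319.3,110,-6.4),(408.5,-319.3,27,-6.4))
E
```

```text
tray (5.0, np.int64(1487)) bayR (24.1, np.int64(95)) bayL (24.7, np.int64(736)) mat (2.7, np.int64(159)) bench (-0.9, np.int64(1245)) slab (24.3, np.int64(469))
flask [711.9 295.5] 59.0 46.8 -65.5 115.7 (np.float64(222.0), np.float64(163.0)) [148. 130. 130.]
bar [435.2 -21.5] 60.9 14.5 -40.7 65.5 (np.float64(354.0), np.float64(275.0)) [155. 121. 118.]
(array([  0,  12, 196,  71,  33,  36,  39,  41,  29,  36,  33,  25,  28,
        25,  41,  49,  57,  31,  32,  38,  36, 176, 191, 215, 204, 186,
        48,  35,  40,  47,  50,  40,  34,  43,  40,  31,  31,  33,  64,
        34,  40,  34,  50,  82, 195,   3,   0]), array([-160, -154, -148, -142, -136, -130, -124, -118, -112, -106, -100,
        -94,  -88,  -82,  -76,  -70,  -64,  -58,  -52,  -46,  -40,  -34,
        -28,  -22,  -16,  -10,   -4,    2,    8,   14,   20,   26,   32,
         38,   44,   50,   56,   62,   68,   74,   80,   86,   92,   98,
        104,  110,  116,  122]))
t 0.9 at [ 240.3 -603.9  241.6] yaw 21.7 tilt [-0. -0.]
(516.6, -88, 120, 2.5) -> tx 447.5 ty -377.2 tz 121.6 turn 3.84
(516.6, -88, 47, 2.5) -> tx 0.0 ty 0.0 tz 73.0 turn -0.00
(516.6, -88, 120, 2.5) -> tx 0.0 ty 0.0 tz -73.0 turn -0.00
(408.5, -319.3, 110, -6.4) -> tx -118.1 ty 226.4 tz 10.0 turn 1.78
(408.5, -319.3, 27, -6.4) -> tx 0.0 ty -0.0 tz 83.0 turn -0.00
```

```bash
python3 -m crank '[{"tx":224,"ty":-189,"tz":40,"turn":2},{"tx":224,"ty":-189,"tz":40,"turn":2},{"tx":224,"ty":-189,"tz":40,"turn":2},{"tx":224,"ty":-189,"tz":40,"turn":2},{"tx":224,"ty":-189,"tz":40,"turn":2}]' 60 20
python3 - <<'E'
from h import *
plan((518,-88,110,2.5),(518,-88,47,2.5))
E
```

```text
time: 1.52
position: [0.3799, -0.3426, 0.2016]
tool_rot: [3.125, 0.324, 0.001]
ft_force: [0.2, -0.0, 1.3]
grip_width: 0.696
grip_force: 0.0
t 1.5 at [ 379.9 -342.6  201.6] yaw 11.9 tilt [ 0.001 -0.   ]
(518, -88, 110, 2.5) -> tx 187.4 ty -220.9 tz 91.6 turn 1.87
(518, -88, 47, 2.5) -> tx 0.0 ty 0.0 tz 63.0 turn -0.00
```

```bash
python3 -m crank '[{"tx":187,"ty":-221,"tz":82,"turn":1.9},{"tx":187,"ty":-221,"tz":82,"turn":1.9},{"tx":187,"ty":-221,"tz":82,"turn":1.9},{"tx":187,"ty":-221,"tz":82,"turn":1.9},{"tx":187,"ty":-221,"tz":82,"turn":1.9}]' 60 20
python3 -m crank '[{"tx":0},{"tx":0}]' 
python3 - <<'E'
from h import *
im,d=snap('scene','s1.png')
plan((518,-88,47,2.5))
E
```

```text
time: 2.15
position: [0.5177, -0.0889, 0.1194]
tool_rot: [3.141, 0.062, 0.001]
ft_force: [0.7, -0.4, -0.4]
grip_width: 0.692
grip_force: 0.0
t 2.2 at [519.6 -80.8 117.9] yaw 2.7 tilt [0.001 0.006]
(518, -88, 47, 2.5) -> tx -1.9 ty 7.2 tz 70.9 turn 0.04$[0]: bad value
```

View pics/s1.png

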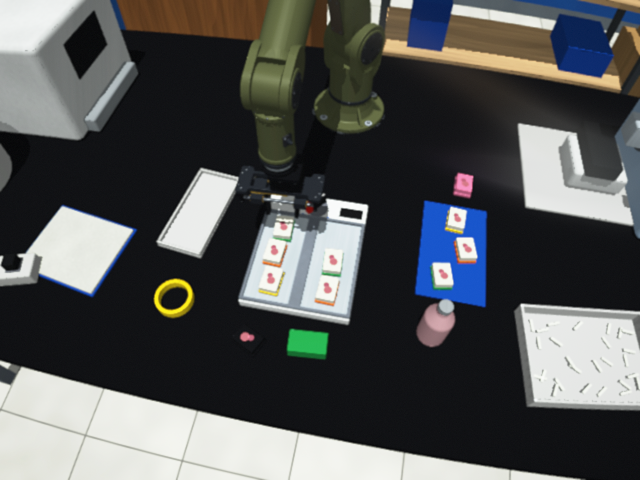

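The gripper is over the near right-bay block, with the fingers straddling it at about (285,215). The picture was taken while the arm was still swinging, so I'll let it settle first.

```bash
python3 -m crank '[{"tx":0,"ty":0,"tz":0,"turn":0},{"tx":0,"ty":0,"tz":0,"turn":0},{"tx":0,"ty":0,"tz":0,"turn":0},{"tx":0,"ty":0,"tz":0,"turn":0}]' 
python3 - <<'E'
from h import *
plan((518,-88,47,2.5))
E
```

```text
time: 2.7
position: [0.5167, -0.0924, 0.1199]
tool_rot: [3.14, 0.057, 0.001]
ft_force: [0.2, 0.3, 0.7]
grip_width: 0.688
grip_force: 0.0
t 2.7 at [516.7 -92.4 119.9] yaw 2.1 tilt [ 0.    -0.001]
(518, -88, 47, 2.5) -> tx 1.5 ty -4.4 tz 72.9 turn -0.08
```

```bash
python3 -m crank '[{"tx":1,"ty":-4,"tz":25,"turn":0},{"tx":1.5,"ty":-4.4,"tz":50,"turn":0},{"tx":1.5,"ty":-4.4,"tz":66,"turn":0},{"tx":1.5,"ty":-4.4,"tz":73,"turn":0},{"tx":1.5,"ty":-4.4,"tz":73,"turn":0}]' 60 20
python3 -m crank '[{"tx":0,"ty":0,"tz":0,"turn":0},{"tx":0,"ty":0,"tz":0,"turn":0},{"tx":0,"ty":0,"tz":0,"turn":0},{"tx":0,"ty":0,"tz":0,"turn":0}]' 30 25
python3 - <<'E'
from h import *
plan((518,-88,115,2.1),(408.5,-319.3,115,-6.4),(408.5,-319.3,29,-6.4))
E
```

```text
time: 3.32
position: [0.5182, -0.0869, 0.0465]
tool_rot: [-3.141, -0.06, 0.0]
ft_force: [-0.1, -1.0, 1.0]
grip_width: 0.684
grip_force: 0.0
time: 3.82
position: [0.5188, -0.0874, 0.0473]
tool_rot: [3.14, 0.06, 0.002]
ft_force: [-1.3, -2.3, 5.2]
grip_width: 0.527
grip_force: 25.0
t 3.8 at [518.8 -87.4  47.3] yaw 2.2 tilt [ 0.001 -0.001]
(518, -88, 115, 2.1) -> tx -0.8 ty 0.6 tz -67.7 turn 0.02
(408.5, -319.3, 115, -6.4) -> tx -117.9 ty 227.1 tz 0.0 turn 1.70
(408.5, -319.3, 29, -6.4) -> tx 0.0 ty -0.0 tz 86.0 turn -0.00
```

```bash
python3 -m crank '[{"tx":0,"ty":0,"tz":-15,"turn":0},{"tx":0,"ty":0,"tz":-40,"turn":0},{"tx":0,"ty":0,"tz":-60,"turn":0},{"tx":0,"ty":0,"tz":-68,"turn":0},{"tx":0,"ty":0,"tz":-68,"turn":0}]'
python3 -m crank '[{"tx":-12,"ty":24,"tz":0,"turn":0.2},{"tx":-38,"ty":74,"tz":0,"turn":0.6},{"tx":-66,"ty":128,"tz":0,"turn":1},{"tx":-95,"ty":182,"tz":0,"turn":1.4},{"tx":-118,"ty":227,"tz":0,"turn":1.7}]'
python3 -m crank '[{"tx":0,"ty":0,"tz":0,"turn":0},{"tx":0,"ty":0,"tz":0,"turn":0},{"tx":0,"ty":0,"tz":0,"turn":0},{"tx":0,"ty":0,"tz":0,"turn":0},{"tx":0,"ty":0,"tz":0,"turn":0}]' 
python3 - <<'E'
from h import *
plan((408.5,-319.3,29,-6.4))
im,d=snap('scene','s2.png')
E
```

```text
time: 4.45
position: [0.5183, -0.0865, 0.1149]
tool_rot: [3.141, 0.061, 0.001]
ft_force: [-0.2, 0.2, -2.0]
grip_width: 0.53
grip_force: 25.0
time: 5.08
position: [0.4068, -0.3198, 0.1135]
tool_rot: [-3.136, 0.176, 0.003]
ft_force: [1.7, 0.5, -1.0]
grip_width: 0.526
grip_force: 25.0
time: 5.7
position: [0.4094, -0.3175, 0.1146]
tool_rot: [3.137, -0.17, 0.0]
ft_force: [0.4, 0.8, -0.3]
grip_width: 0.526
grip_force: 2.5
t 5.7 at [ 409.4 -317.5  114.6] yaw -6.2 tilt [ 0. -0.]
(408.5, -319.3, 29, -6.4) -> tx -0.7 ty 1.9 tz 85.6 turn 0.04
```

View pics/s2.png

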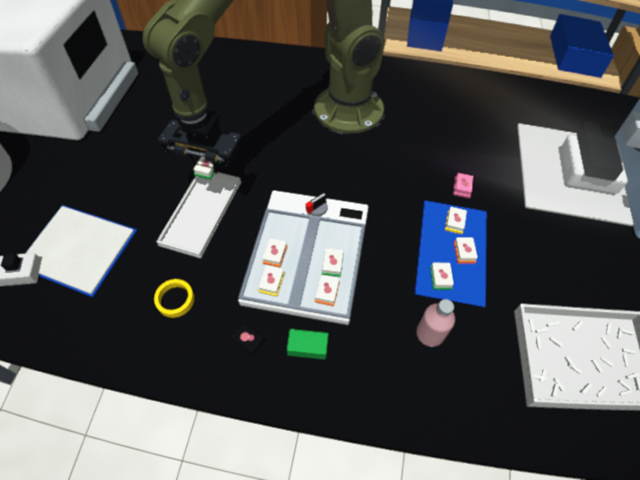

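The block is still in the gripper at (204,168), but the grip force has sagged to 2.5 N, which looks like the slack event. I'll re-grip and lower gently.

```bash
python3 -m crank '[{"tx":0,"ty":1,"tz":0,"turn":0},{"tx":-0.5,"ty":2,"tz":0,"turn":0},{"tx":-0.5,"ty":2,"tz":0,"turn":0}]' 30 30
python3 - <<'E'
from h import *
s=ctrl.get_state();print(s['grip_width'],s['grip_force'])
im,d=snap('scene')
cv2.imwrite('pics/s3.png',cv2.resize(im[120:220,150:260,::-1],None,fx=5,fy=5))
E
```

```text
time: 6.12
position: [0.4081, -0.3202, 0.1145]
tool_rot: [3.137, -0.173, -0.0]
ft_force: [0.3, -0.1, -1.5]
grip_width: 0.525
grip_force: 30.0
0.5247650135669182 29.999840101227164
```

View pics/s3.png

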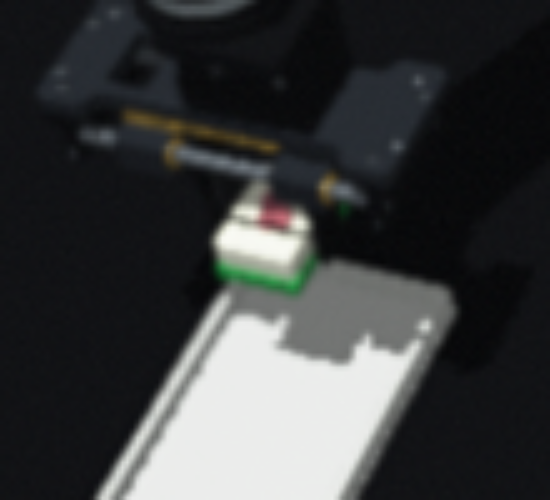

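The block hangs level with its green base showing and the grip is back at 30 N.

```bash
python3 -m crank '[{"tx":0,"ty":0,"tz":25,"turn":0},{"tx":0,"ty":0,"tz":50,"turn":0},{"tx":0,"ty":0,"tz":68,"turn":0},{"tx":0,"ty":0,"tz":78,"turn":0},{"tx":0,"ty":0,"tz":78,"turn":0}]'
python3 -m crank '[{"tx":0,"ty":0,"tz":0,"turn":0},{"tx":0,"ty":0,"tz":0,"turn":0},{"tx":0,"ty":0,"tz":4,"turn":0},{"tx":0,"ty":0,"tz":4,"turn":0}]'
python3 -m crank '[{"tx":0,"ty":0,"tz":4,"turn":0},{"tx":0,"ty":0,"tz":4,"turn":0}]'
```

```text
time: 6.8
position: [0.4081, -0.3198, 0.0361]
tool_rot: [-3.136, 0.172, 0.001]
ft_force: [0.9, 0.4, -1.5]
grip_width: 0.527
grip_force: 30.0
time: 7.3
position: [0.4081, -0.3199, 0.0323]
tool_rot: [-3.137, 0.172, 0.001]
ft_force: [0.3, 0.3, -1.4]
grip_width: 0.527
grip_force: 30.0
time: 7.55
position: [0.4084, -0.3201, 0.0285]
tool_rot: [3.137, -0.172, 0.0]
ft_force: [-0.6, -0.2, -1.3]
grip_width: 0.525
grip_force: 30.0
```

```bash
python3 -m crank '[{"tx":0,"ty":0,"tz":1.5,"turn":0},{"tx":0,"ty":0,"tz":1.5,"turn":0}]'
python3 -m crank '[{"tx":0,"ty":0,"tz":0,"turn":0},{"tx":0,"ty":0,"tz":0,"turn":0},{"tx":0,"ty":0,"tz":0,"turn":0},{"tx":0,"ty":0,"tz":0,"turn":0}]' 60
python3 -m crank '[{"tx":0,"ty":0,"tz":-10,"turn":0},{"tx":0,"ty":0,"tz":-35,"turn":0},{"tx":0,"ty":0,"tz":-65,"turn":0},{"tx":0,"ty":0,"tz":-85,"turn":0},{"tx":0,"ty":0,"tz":-90,"turn":0}]'
python3 -m crank '[{"tx":0,"ty":0,"tz":0,"turn":0},{"tx":0,"ty":0,"tz":0,"turn":0}]'
python3 - <<'E'
from h import *
plan((592,-90.5,115,-1.5),(592,-90.5,47,-1.5),(592,-90.5,115,-1.5),(486,-328,115,-6.4),(486,-328,27,-6.4))
E
```

```text
time: 7.8
position: [0.4084, -0.3201, 0.0284]
tool_rot: [3.137, -0.173, -0.001]
ft_force: [-4.3, 2.4, 10.4]
grip_width: 0.528
grip_force: 30.0
time: 8.3
position: [0.4082, -0.32, 0.0269]
tool_rot: [-3.137, 0.173, 0.0]
ft_force: [-0.2, 0.4, -0.5]
grip_width: 0.693
grip_force: 0.0
time: 8.93
position: [0.4093, -0.3207, 0.1191]
tool_rot: [3.135, -0.172, 0.004]
ft_force: [-0.5, -0.7, -0.4]
grip_width: 0.692
grip_force: 0.0
time: 9.18
position: [0.4077, -0.3196, 0.1161]
tool_rot: [-3.136, 0.172, 0.002]
ft_force: [0.3, 0.2, 0.3]
grip_width: 0.691
grip_force: 0.0
t 9.2 at [ 407.7 -319.6  116.1] yaw -6.3 tilt [-0.001  0.001]
(592, -90.5, 115, -1.5) -> tx 158.1 ty -247.9 tz 1.1 turn -0.96
(592, -90.5, 47, -1.5) -> tx 0.0 ty -0.0 tz 68.0 turn -0.00
(592, -90.5, 115, -1.5) -> tx 0.0 ty -0.0 tz -68.0 turn -0.00
(486, -328, 115, -6.4) -> tx -99.7 ty 240.2 tz 0.0 turn 0.98
(486, -328, 27, -6.4) -> tx 0.0 ty -0.0 tz 88.0 turn -0.00
```

```bash
python3 -m crank '[{"tx":20,"ty":-31,"tz":0,"turn":-0.2},{"tx":55,"ty":-86,"tz":0,"turn":-0.5},{"tx":90,"ty":-141,"tz":0,"turn":-0.8},{"tx":125,"ty":-196,"tz":0,"turn":-1},{"tx":158,"ty":-248,"tz":0,"turn":-1}]'
python3 -m crank '[{"tx":0,"ty":0,"tz":0,"turn":0},{"tx":0,"ty":0,"tz":0,"turn":0},{"tx":0,"ty":0,"tz":0,"turn":0},{"tx":0,"ty":0,"tz":0,"turn":0},{"tx":0,"ty":0,"tz":0,"turn":0}]'
python3 -m crank '[{"tx":0,"ty":0,"tz":25,"turn":0},{"tx":0,"ty":0,"tz":50,"turn":0},{"tx":0,"ty":0,"tz":62,"turn":0},{"tx":0,"ty":0,"tz":68,"turn":0},{"tx":0,"ty":0,"tz":68,"turn":0}]' 60
python3 -m crank '[{"tx":0,"ty":0,"tz":0,"turn":0},{"tx":0,"ty":0,"tz":0,"turn":0},{"tx":0,"ty":0,"tz":0,"turn":0},{"tx":0,"ty":0,"tz":0,"turn":0}]' 30 30
python3 - <<'E'
from h import *
plan((592,-90.5,115,-1.5),(486,-328,115,-6.4),(486,-328,27,-6.4))
E
```

```text
time: 9.8
position: [0.5886, -0.095, 0.116]
tool_rot: [-3.141, 0.036, 0.002]
ft_force: [1.1, 0.0, 0.1]
grip_width: 0.692
grip_force: 0.0
time: 10.42
position: [0.5877, -0.0974, 0.1172]
tool_rot: [3.141, -0.038, 0.0]
ft_force: [0.1, -0.3, 1.1]
grip_width: 0.687
grip_force: 0.0
time: 11.05
position: [0.5882, -0.0965, 0.0493]
tool_rot: [3.141, -0.036, 0.0]
ft_force: [0.9, 0.0, 0.2]
grip_width: 0.691
grip_force: 0.0
time: 11.55
position: [0.5886, -0.0964, 0.0498]
tool_rot: [3.141, -0.035, 0.002]
ft_force: [-0.2, 0.7, 4.2]
grip_width: 0.524
grip_force: 29.9
t 11.6 at [588.6 -96.4  49.8] yaw -1.3 tilt [ 0.001 -0.   ]
(592, -90.5, 115, -1.5) -> tx 3.3 ty -5.9 tz -65.2 turn 0.04
(486, -328, 115, -6.4) -> tx -99.7 ty 240.2 tz 0.0 turn 0.98
(486, -328, 27, -6.4) -> tx 0.0 ty -0.0 tz 88.0 turn -0.00
```

```bash
python3 -m crank '[{"tx":0,"ty":0,"tz":-15,"turn":0},{"tx":0,"ty":0,"tz":-40,"turn":0},{"tx":0,"ty":0,"tz":-58,"turn":0},{"tx":0,"ty":0,"tz":-65,"turn":0},{"tx":0,"ty":0,"tz":-65,"turn":0}]'
python3 -m crank '[{"tx":-10,"ty":24,"tz":0,"turn":0.2},{"tx":-32,"ty":76,"tz":0,"turn":0.4},{"tx":-56,"ty":132,"tz":0,"turn":0.7},{"tx":-78,"ty":186,"tz":0,"turn":1},{"tx":-97,"ty":234,"tz":0,"turn":1}]'
python3 -m crank '[{"tx":0,"ty":0,"tz":0,"turn":0},{"tx":0,"ty":0,"tz":0,"turn":0},{"tx":0,"ty":0,"tz":0,"turn":0},{"tx":0,"ty":0,"tz":0,"turn":0},{"tx":0,"ty":0,"tz":0,"turn":0}]' 
python3 - <<'E'
from h import *
plan((486,-328,30,-6.4))
im,d=snap('top','t2.png')
P=cloud('top',d)
for b in blocks(im,d,.024,.04,(.3,.8,-.4,-.19)): print('tray',*b)
E
```

```text
time: 12.18
position: [0.5882, -0.0965, 0.1144]
tool_rot: [3.141, -0.036, 0.001]
ft_force: [0.2, -0.2, -1.1]
grip_width: 0.527
grip_force: 29.9
time: 12.8
position: [0.4824, -0.3318, 0.1131]
tool_rot: [3.136, -0.178, -0.003]
ft_force: [0.4, 0.3, -0.7]
grip_width: 0.525
grip_force: 29.9
time: 13.42
position: [0.4862, -0.3274, 0.1141]
tool_rot: [3.137, -0.17, 0.0]
ft_force: [0.5, 0.3, -0.5]
grip_width: 0.528
grip_force: 29.9
t 13.4 at [ 486.2 -327.4  114.1] yaw -6.2 tilt [ 0. -0.]
(486, -328, 30, -6.4) -> tx -0.1 ty 0.6 tz 84.1 turn 0.04
tray [ 407.5 -317.4] 60.6 43.8 -6.5 30.6 (np.float64(470.0), np.float64(284.0)) [122. 113. 105.]
```

View pics/t2.png

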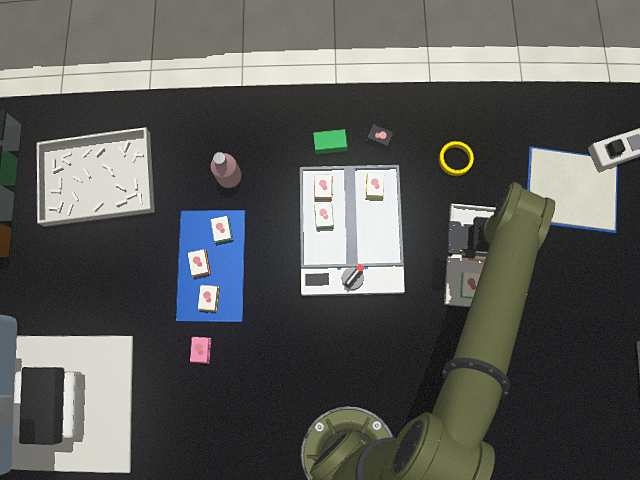

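Block 1 lies in the tray at (470,284), the middle bay block is held above the middle slot, and the far one remains at (375,187).

```bash
python3 -m crank '[{"tx":-3,"ty":0.5,"tz":25,"turn":0},{"tx":-3,"ty":0.5,"tz":50,"turn":0},{"tx":-3,"ty":0.5,"tz":68,"turn":0},{"tx":-3,"ty":0.5,"tz":80,"turn":0},{"tx":-3,"ty":0.5,"tz":80,"turn":0}]'
python3 -m crank '[{"tx":0,"ty":0,"tz":2,"turn":0},{"tx":0,"ty":0,"tz":4,"turn":0},{"tx":0,"ty":0,"tz":4,"turn":0},{"tx":0,"ty":0,"tz":4,"turn":0}]'
python3 -m crank '[{"tx":0,"ty":0,"tz":0,"turn":0},{"tx":0,"ty":0,"tz":0,"turn":0},{"tx":0,"ty":0,"tz":0,"turn":0},{"tx":0,"ty":0,"tz":0,"turn":0}]' 60
python3 -m crank '[{"tx":0,"ty":0,"tz":-10,"turn":0},{"tx":0,"ty":0,"tz":-35,"turn":0},{"tx":0,"ty":0,"tz":-65,"turn":0},{"tx":0,"ty":0,"tz":-85,"turn":0},{"tx":0,"ty":0,"tz":-85,"turn":0}]'
python3 -m crank '[{"tx":0,"ty":0,"tz":0,"turn":0},{"tx":0,"ty":0,"tz":0,"turn":0},{"tx":0,"ty":0,"tz":0,"turn":0},{"tx":0,"ty":0,"tz":0,"turn":0}]'
python3 - <<'E'
from h import *
plan((670,-85,115,-2.5))
E
```

```text
time: 14.1
position: [0.4824, -0.328, 0.0333]
tool_rot: [-3.136, 0.172, 0.002]
ft_force: [-0.8, -0.3, -0.3]
grip_width: 0.528
grip_force: 29.9
time: 14.6
position: [0.4833, -0.3288, 0.0308]
tool_rot: [3.136, -0.173, 0.002]
ft_force: [0.1, -0.8, 2.5]
grip_width: 0.525
grip_force: 29.9
time: 15.1
position: [0.4826, -0.3283, 0.0299]
tool_rot: [-3.137, 0.172, 0.0]
ft_force: [0.1, 0.3, 0.4]
grip_width: 0.683
grip_force: 0.0
time: 15.72
position: [0.4839, -0.3291, 0.1171]
tool_rot: [3.135, -0.173, 0.005]
ft_force: [-0.8, 0.1, 0.8]
grip_width: 0.689
grip_force: 0.0
time: 16.23
position: [0.4826, -0.3282, 0.1146]
tool_rot: [-3.136, 0.172, 0.001]
ft_force: [0.1, -1.1, 0.1]
grip_width: 0.69
grip_force: 0.0
t 16.2 at [ 482.6 -328.2  114.6] yaw -6.3 tilt [-0.001  0.   ]
(670, -85, 115, -2.5) -> tx 159.6 ty -262.3 tz -0.4 turn -0.76
```

```bash
python3 -m crank '[{"tx":15,"ty":-25,"tz":0,"turn":-0.1},{"tx":42,"ty":-70,"tz":0,"turn":-0.3},{"tx":72,"ty":-118,"tz":0,"turn":-0.5},{"tx":102,"ty":-167,"tz":0,"turn":-0.8},{"tx":102,"ty":-167,"tz":0,"turn":-0.8}]'
python3 -m crank '[{"tx":20,"ty":-32,"tz":0,"turn":0},{"tx":45,"ty":-74,"tz":0,"turn":0},{"tx":57,"ty":-95,"tz":0,"turn":0},{"tx":57,"ty":-95,"tz":0,"turn":0},{"tx":57,"ty":-95,"tz":0,"turn":0}]'
python3 -m crank '[{"tx":0,"ty":0,"tz":0,"turn":0},{"tx":0,"ty":0,"tz":0,"turn":0},{"tx":0,"ty":0,"tz":0,"turn":0}]'
python3 - <<'E'
from h import *
plan((670,-85,47,-2.5))
E
```

```text
time: 16.85
position: [0.6054, -0.1663, 0.1151]
tool_rot: [-3.137, 0.048, -0.003]
ft_force: [-0.8, 0.0, -0.6]
grip_width: 0.69
grip_force: 0.0
time: 17.48
position: [0.6622, -0.0838, 0.1147]
tool_rot: [3.139, -0.067, -0.002]
ft_force: [-0.3, -0.7, 0.1]
grip_width: 0.69
grip_force: 0.0
time: 17.85
position: [0.663, -0.0816, 0.1152]
tool_rot: [3.141, -0.064, 0.0]
ft_force: [-0.2, 1.2, 0.7]
grip_width: 0.691
grip_force: 0.0
t 17.9 at [663.  -81.6 115.2] yaw -2.3 tilt [ 0. -0.]
(670, -85, 47, -2.5) -> tx 7.1 ty 3.1 tz 68.2 turn 0.03
```

```bash
python3 -m crank '[{"tx":7,"ty":3,"tz":10,"turn":0},{"tx":7,"ty":3,"tz":35,"turn":0},{"tx":7,"ty":3,"tz":58,"turn":0},{"tx":7,"ty":3,"tz":68,"turn":0},{"tx":7,"ty":3,"tz":68,"turn":0}]' 60
python3 -m crank '[{"tx":0,"ty":0,"tz":0,"turn":0},{"tx":0,"ty":0,"tz":0,"turn":0},{"tx":0,"ty":0,"tz":0,"turn":0},{"tx":0,"ty":0,"tz":0,"turn":0}]' 30 30
python3 -m crank '[{"tx":0,"ty":0,"tz":-15,"turn":0},{"tx":0,"ty":0,"tz":-40,"turn":0},{"tx":0,"ty":0,"tz":-61,"turn":0},{"tx":0,"ty":0,"tz":-68,"turn":0},{"tx":0,"ty":0,"tz":-68,"turn":0}]'
python3 - <<'E'
from h import *
plan((563.5,-336.7,115,-6.4),(563.5,-336.7,28,-6.4))
E
```

```text
time: 18.48
position: [0.6701, -0.0843, 0.0465]
tool_rot: [-3.141, 0.063, 0.001]
ft_force: [0.5, 0.4, 0.2]
grip_width: 0.688
grip_force: 0.0
time: 18.98
position: [0.6705, -0.0844, 0.0476]
tool_rot: [3.141, -0.063, 0.002]
ft_force: [0.6, -0.2, 0.9]
grip_width: 0.528
grip_force: 29.9
time: 19.6
position: [0.6703, -0.0842, 0.1156]
tool_rot: [3.141, -0.063, 0.001]
ft_force: [0.1, -0.6, -1.4]
grip_width: 0.527
grip_force: 29.9
t 19.6 at [670.3 -84.2 115.6] yaw -2.3 tilt [ 0.001 -0.   ]
(563.5, -336.7, 115, -6.4) -> tx -96.5 ty 256.5 tz 0.6 turn 0.82
(563.5, -336.7, 28, -6.4) -> tx 0.0 ty -0.0 tz 87.0 turn -0.00
```

```bash
python3 -m crank '[{"tx":-8,"ty":22,"tz":0,"turn":0.2},{"tx":-27,"ty":72,"tz":0,"turn":0.4},{"tx":-47,"ty":125,"tz":0,"turn":0.6},{"tx":-67,"ty":178,"tz":0,"turn":0.8},{"tx":-80,"ty":212,"tz":0,"turn":0.8}]'
python3 -m crank '[{"tx":-13,"ty":34,"tz":0,"turn":0},{"tx":-17,"ty":44,"tz":0,"turn":0},{"tx":-17,"ty":44,"tz":0,"turn":0},{"tx":-17,"ty":44,"tz":0,"turn":0},{"tx":-17,"ty":44,"tz":0,"turn":0}]'
python3 -m crank '[{"tx":0,"ty":0,"tz":0,"turn":0},{"tx":0,"ty":0,"tz":0,"turn":0},{"tx":0,"ty":0,"tz":0,"turn":0}]' 
python3 - <<'E'
from h import *
plan((563.5,-336.7,28,-6.4))
E
```

```text
time: 20.23
position: [0.5776, -0.2986, 0.1137]
tool_rot: [3.134, -0.183, -0.005]
ft_force: [0.5, -0.1, -1.3]
grip_width: 0.523
grip_force: 29.9
time: 20.85
position: [0.561, -0.3326, 0.1151]
tool_rot: [-3.136, 0.168, -0.001]
ft_force: [0.0, -0.6, -1.4]
grip_width: 0.525
grip_force: 29.9
time: 21.22
position: [0.56, -0.3346, 0.1151]
tool_rot: [3.137, -0.172, -0.0]
ft_force: [0.8, -0.5, 0.2]
grip_width: 0.527
grip_force: 29.9
t 21.2 at [ 560.  -334.6  115.1] yaw -6.3 tilt [-0. -0.]
(563.5, -336.7, 28, -6.4) -> tx 3.7 ty 1.7 tz 87.1 turn 0.02
```

```bash
python3 -m crank '[{"tx":3.5,"ty":1.5,"tz":15,"turn":0},{"tx":3.5,"ty":1.5,"tz":45,"turn":0},{"tx":3.5,"ty":1.5,"tz":70,"turn":0},{"tx":3.5,"ty":1.5,"tz":82,"turn":0},{"tx":3.5,"ty":1.5,"tz":82,"turn":0}]'
python3 -m crank '[{"tx":0,"ty":0,"tz":2,"turn":0},{"tx":0,"ty":0,"tz":5,"turn":0},{"tx":0,"ty":0,"tz":5,"turn":0},{"tx":0,"ty":0,"tz":5,"turn":0}]'
python3 -m crank '[{"tx":0,"ty":0,"tz":0,"turn":0},{"tx":0,"ty":0,"tz":0,"turn":0},{"tx":0,"ty":0,"tz":0,"turn":0},{"tx":0,"ty":0,"tz":0,"turn":0}]' 60
python3 -m crank '[{"tx":0,"ty":0,"tz":-10,"turn":0},{"tx":0,"ty":0,"tz":-35,"turn":0},{"tx":0,"ty":0,"tz":-65,"turn":0},{"tx":0,"ty":0,"tz":-90,"turn":0},{"tx":0,"ty":0,"tz":-90,"turn":0}]'
python3 -m crank '[{"tx":0,"ty":0,"tz":0,"turn":0},{"tx":0,"ty":0,"tz":0,"turn":0},{"tx":0,"ty":0,"tz":0,"turn":0},{"tx":0,"ty":0,"tz":0,"turn":0}]'
python3 - <<'E'
from h import *
im,d=snap('top')
for b in blocks(im,d,.024,.04,(.3,.8,-.4,-.19)): print('tray',*b)
for b in blocks(im,d,.055,.08,(.3,.5,-.1,.1)): print('bar',*b)
plan((500,-180,115,-23),(433,-20,115,-40.5),(433,-20,59,-40.5))
print(ctrl.get_state()['joint_positions'])
E
```

```text
time: 21.85
position: [0.5626, -0.3362, 0.0317]
tool_rot: [-3.136, 0.172, 0.003]
ft_force: [-0.2, 0.4, -1.0]
grip_width: 0.528
grip_force: 29.9
time: 22.35
position: [0.5635, -0.3368, 0.0286]
tool_rot: [3.136, -0.172, 0.001]
ft_force: [0.3, -0.7, 0.4]
grip_width: 0.526
grip_force: 29.9
time: 22.85
position: [0.5632, -0.3365, 0.0281]
tool_rot: [3.137, -0.172, -0.0]
ft_force: [0.4, 0.2, 0.2]
grip_width: 0.684
grip_force: 0.0
time: 23.48
position: [0.565, -0.3374, 0.1214]
tool_rot: [3.134, -0.172, 0.008]
ft_force: [0.4, -0.3, 0.7]
grip_width: 0.692
grip_force: 0.0
time: 23.98
position: [0.563, -0.3364, 0.1175]
tool_rot: [-3.136, 0.172, 0.001]
ft_force: [-0.9, -0.1, 1.0]
grip_width: 0.689
grip_force: 0.0
tray [ 548.7 -333.1] 47.8 35.9 88.3 30.5 (np.float64(474.0), np.float64(230.0)) [172. 162. 155.]
tray [ 486.3 -326.8] 61.6 45.8 -7.2 31.0 (np.float64(473.0), np.float64(254.0)) [123. 115. 106.]
tray [ 408.3 -313.2] 62.0 36.4 -8.3 30.5 (np.float64(469.0), np.float64(284.0)) [121. 112. 103.]
bar [435.4 -21.6] 59.9 14.6 -40.2 66.0 (np.float64(354.0), np.float64(275.0)) [156. 121. 118.]
t 24.0 at [ 563.1 -336.4  117.6] yaw -6.3 tilt [-0.001  0.   ]
(500, -180, 115, -23) -> tx -79.9 ty -148.6 tz 2.6 turn 3.34
(433, -20, 115, -40.5) -> tx -124.2 ty -121.1 tz 0.0 turn 3.50
(433, -20, 59, -40.5) -> tx 0.0 ty -0.0 tz 56.0 turn -0.00
[ 0.76995162  0.43892754 -0.35087642  1.56932931  0.15978967  1.16235556
 -1.29462306]
```

```bash
python3 -m crank '[{"tx":-10,"ty":-20,"tz":0,"turn":0.6},{"tx":-30,"ty":-58,"tz":0,"turn":1.4},{"tx":-52,"ty":-99,"tz":0,"turn":2.3},{"tx":-72,"ty":-135,"tz":1,"turn":3},{"tx":-80,"ty":-149,"tz":2,"turn":3.3}]' 45
python3 -m crank '[{"tx":-30,"ty":-30,"tz":0,"turn":0.7},{"tx":-65,"ty":-64,"tz":0,"turn":1.5},{"tx":-97,"ty":-95,"tz":0,"turn":2.4},{"tx":-118,"ty":-115,"tz":0,"turn":3.2},{"tx":-124,"ty":-121,"tz":0,"turn":3.5}]'
python3 -m crank '[{"tx":0,"ty":0,"tz":0,"turn":0},{"tx":0,"ty":0,"tz":0,"turn":0},{"tx":0,"ty":0,"tz":0,"turn":0},{"tx":0,"ty":0,"tz":0,"turn":0}]'
python3 - <<'E'
from h import *
plan((433,-20,115,-40.3),(433,-20,59,-40.3))
print(ctrl.get_state()['joint_positions'])
E
```

```text
time: 24.65
position: [0.4994, -0.1769, 0.1161]
tool_rot: [-3.08, 0.618, 0.0]
ft_force: [0.4, -0.3, -0.4]
grip_width: 0.514
grip_force: 0.0
time: 25.28
position: [0.432, -0.0182, 0.1162]
tool_rot: [2.95, -1.079, 0.001]
ft_force: [-0.3, -1.1, -1.1]
grip_width: 0.515
grip_force: 0.0
time: 25.78
position: [0.4327, -0.0205, 0.116]
tool_rot: [-2.949, 1.083, 0.0]
ft_force: [-1.2, -0.4, 1.1]
grip_width: 0.511
grip_force: 0.0
t 25.8 at [432.7 -20.5 116. ] yaw -40.3 tilt [-0.  0.]
(433, -20, 115, -40.3) -> tx -0.1 ty -0.5 tz 1.0 turn -0.01
(433, -20, 59, -40.3) -> tx 0.0 ty -0.0 tz 56.0 turn -0.00
[ 0.50789659 -0.01669979 -0.51319552  2.09799541 -0.00955092  1.05833022
 -2.27533407]
```

```bash
python3 -m crank '[{"tx":0,"ty":0,"tz":15,"turn":0},{"tx":0,"ty":0,"tz":35,"turn":0},{"tx":0,"ty":0,"tz":50,"turn":0},{"tx":0,"ty":0,"tz":56,"turn":0},{"tx":0,"ty":0,"tz":56,"turn":0}]' 45
python3 -m crank '[{"tx":0,"ty":0,"tz":0,"turn":0},{"tx":0,"ty":0,"tz":0,"turn":0},{"tx":0,"ty":0,"tz":0,"turn":0},{"tx":0,"ty":0,"tz":0,"turn":0},{"tx":0,"ty":0,"tz":0,"turn":0}]' 5 40
python3 -m crank '[{"tx":0,"ty":0,"tz":0,"turn":-1},{"tx":0,"ty":0,"tz":0,"turn":-2.5},{"tx":0,"ty":0,"tz":0,"turn":-4},{"tx":0,"ty":0,"tz":0,"turn":-5.5},{"tx":0,"ty":0,"tz":0,"turn":-7}]'
python3 -m crank '[{"tx":0,"ty":0,"tz":0,"turn":-1.5},{"tx":0,"ty":0,"tz":0,"turn":-3},{"tx":0,"ty":0,"tz":0,"turn":-4.5},{"tx":0,"ty":0,"tz":0,"turn":-6},{"tx":0,"ty":0,"tz":0,"turn":-7.5}]'
python3 -m crank '[{"tx":0,"ty":0,"tz":0,"turn":-0.8},{"tx":0,"ty":0,"tz":0,"turn":-1.5},{"tx":0,"ty":0,"tz":0,"turn":-1.5},{"tx":0,"ty":0,"tz":0,"turn":-1.5}]'
python3 - <<'E'
from h import *
plan((433,-20,59,40)); print(ctrl.get_state()['torque'])
E
```

```text
time: 26.4
position: [0.4324, -0.02, 0.0596]
tool_rot: [2.949, -1.082, -0.002]
ft_force: [-0.2, 0.5, 0.8]
grip_width: 0.518
grip_force: 0.0
time: 27.02
position: [0.4322, -0.0208, 0.0602]
tool_rot: [2.948, -1.082, -0.001]
ft_force: [-2.3, -2.5, 4.8]
grip_width: 0.159
grip_force: 40.0
time: 27.65
position: [0.4323, -0.0208, 0.0602]
tool_rot: [3.138, -0.139, -0.001]
ft_force: [-2.9, -2.6, 4.4]
grip_width: 0.156
grip_force: 40.0
time: 28.28
position: [0.4323, -0.0207, 0.0602]
tool_rot: [3.015, 0.878, -0.002]
ft_force: [-3.2, -3.3, 3.8]
grip_width: 0.157
grip_force: 40.0
time: 28.78
position: [0.4323, -0.0207, 0.0602]
tool_rot: [2.955, 1.065, -0.002]
ft_force: [-2.8, -1.6, 5.1]
grip_width: 0.16
grip_force: 40.0
t 28.8 at [432.3 -20.7  60.2] yaw 39.6 tilt [-0.001 -0.001]
(433, -20, 59, 40) -> tx 1.0 ty -0.1 tz 1.2 turn -0.07
[-0.62368985  0.66235849  0.15008406]
```

Now I'll release the knob, rise, and check the knob, the tray and the mat.

```bash
python3 -m crank '[{"tx":0,"ty":0,"tz":0,"turn":0},{"tx":0,"ty":0,"tz":0,"turn":0},{"tx":0,"ty":0,"tz":0,"turn":0},{"tx":0,"ty":0,"tz":0,"turn":0}]' 45 30
python3 -m crank '[{"tx":0,"ty":0,"tz":-10,"turn":0},{"tx":0,"ty":0,"tz":-30,"turn":0},{"tx":0,"ty":0,"tz":-60,"turn":0},{"tx":0,"ty":0,"tz":-80,"turn":0},{"tx":0,"ty":0,"tz":-80,"turn":0}]'
python3 -m crank '[{"tx":40,"ty":-20,"tz":0,"turn":1},{"tx":80,"ty":-45,"tz":0,"turn":3},{"tx":115,"ty":-65,"tz":0,"turn":5},{"tx":130,"ty":-72,"tz":0,"turn":6},{"tx":130,"ty":-72,"tz":0,"turn":6}]' 60
python3 -m crank '[{"tx":0,"ty":0,"tz":0,"turn":0},{"tx":0,"ty":0,"tz":0,"turn":0},{"tx":0,"ty":0,"tz":0,"turn":0},{"tx":0,"ty":0,"tz":0,"turn":0}]'
python3 - <<'E'
from h import *
im,d=snap('top','t3.png')
for b in blocks(im,d,.024,.04,(.3,.8,-.4,-.19)): print('tray',*b)
for b in blocks(im,d,.055,.08,(.3,.5,-.1,.1)): print('bar',*b)
for b in blocks(im,d,.018,.040,(.3,.7,.2,.5)): print('fresh',*b)
plan((392.6,345.6,110,-5.4))
E
```

```text
time: 29.28
position: [0.4327, -0.0199, 0.06]
tool_rot: [-2.955, -1.067, -0.0]
ft_force: [-0.2, 0.6, -0.3]
grip_width: 0.486
grip_force: 0.0
time: 29.9
position: [0.4341, -0.0202, 0.1419]
tool_rot: [2.953, 1.066, 0.005]
ft_force: [-0.2, -0.0, -1.1]
grip_width: 0.52
grip_force: 0.0
time: 30.52
position: [0.4861, 0.1201, 0.1391]
tool_rot: [-3.128, -0.272, 0.002]
ft_force: [-0.4, -0.5, 0.4]
grip_width: 0.691
grip_force: 0.0
time: 31.02
position: [0.4867, 0.1179, 0.1401]
tool_rot: [3.13, 0.265, 0.0]
ft_force: [-0.5, 0.0, 0.1]
grip_width: 0.689
grip_force: 0.0
tray [ 561.9 -334.6] 63.2 45.3 -5.5 30.9 (np.float64(473.0), np.float64(224.0)) [231. 219. 212.]
tray [ 486.6 -326.9] 61.3 45.4 -7.2 30.9 (np.float64(473.0), np.float64(254.0)) [230. 218. 211.]
tray [ 407.5 -317.9] 60.8 45.4 -7.0 30.7 (np.float64(471.0), np.float64(284.0)) [232. 220. 213.]
bar [435.1 -16.1] 60.8 14.9 40.4 66.3 (np.float64(351.0), np.float64(275.0)) [148. 114. 111.]
fresh [568.2 313.5] 61.7 44.8 10.5 28.5 (np.float64(221.0), np.float64(229.0)) [229. 219. 211.]
fresh [460.2 382.9] 61.9 46.0 10.8 28.2 (np.float64(193.0), np.float64(271.0)) [226. 214. 208.]
fresh [392.3 346. ] 58.2 45.5 -5.9 28.0 (np.float64(207.0), np.float64(297.0)) [231. 219. 212.]
t 31.1 at [486.6 118.  140.1] yaw 9.7 tilt [ 0. -0.]
(392.6, 345.6, 110, -5.4) -> tx -54.4 ty -240.2 tz 30.1 turn 3.02
```

View pics/t3.png

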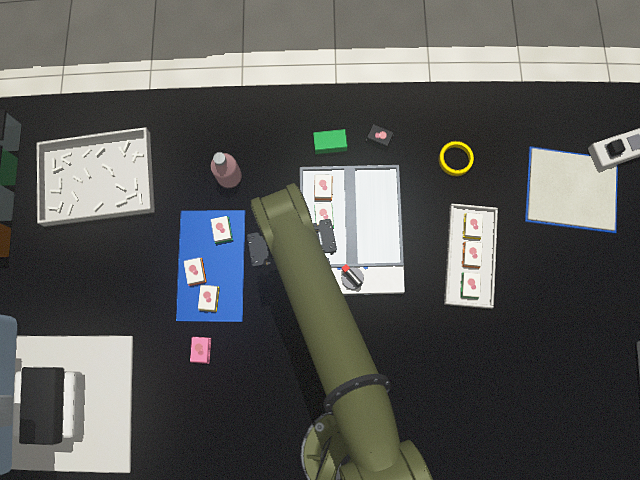

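The pointer now shows the left bay (red tip at (346,268)) and three blocks lie flat in the tray. One fresh block was knocked aside and is now at (194,271). Next are the fresh blocks, starting with the far one.

```bash
python3 - <<'E'
from h import *
plan((568.5,313.5,110,10.5))
E
```

```text
t 31.1 at [486.6 118.  140.1] yaw 9.7 tilt [ 0. -0.]
(568.5, 313.5, 110, 10.5) -> tx 113.6 ty -178.9 tz 30.1 turn -0.16
```

```bash
python3 -m crank '[{"tx":15,"ty":-24,"tz":0,"turn":0},{"tx":45,"ty":-71,"tz":10,"turn":0},{"tx":75,"ty":-118,"tz":20,"turn":-0.2},{"tx":102,"ty":-160,"tz":30,"turn":-0.2},{"tx":113.5,"ty":-179,"tz":30,"turn":-0.2}]' 66
python3 -m crank '[{"tx":0,"ty":0,"tz":0,"turn":0},{"tx":0,"ty":0,"tz":0,"turn":0},{"tx":0,"ty":0,"tz":0,"turn":0},{"tx":0,"ty":0,"tz":0,"turn":0}]'
python3 - <<'E'
from h import *
plan((568.5,313.5,25,10.5))
E
```

```text
time: 31.7
position: [0.5677, 0.3169, 0.1086]
tool_rot: [-3.126, -0.297, 0.004]
ft_force: [-0.7, 0.1, 0.2]
grip_width: 0.761
grip_force: 0.0
time: 32.2
position: [0.5687, 0.3127, 0.1103]
tool_rot: [3.127, 0.291, 0.001]
ft_force: [0.0, -0.7, 0.3]
grip_width: 0.759
grip_force: 0.0
t 32.2 at [568.7 312.7 110.3] yaw 10.6 tilt [ 0.001 -0.001]
(568.5, 313.5, 25, 10.5) -> tx -0.0 ty -0.9 tz 85.3 turn 0.02
```

```bash
python3 -m crank '[{"tx":0,"ty":-1,"tz":20,"turn":0},{"tx":0,"ty":-1,"tz":50,"turn":0},{"tx":0,"ty":-1,"tz":74,"turn":0},{"tx":0,"ty":-1,"tz":85,"turn":0},{"tx":0,"ty":-1,"tz":85,"turn":0}]'
python3 -m crank '[{"tx":0,"ty":0,"tz":0,"turn":0},{"tx":0,"ty":0,"tz":0,"turn":0},{"tx":0,"ty":0,"tz":0,"turn":0},{"tx":0,"ty":0,"tz":0,"turn":0},{"tx":0,"ty":0,"tz":0,"turn":0}]' 30 30
python3 -m crank '[{"tx":0,"ty":0,"tz":-15,"turn":0},{"tx":0,"ty":0,"tz":-45,"turn":0},{"tx":0,"ty":0,"tz":-80,"turn":0},{"tx":0,"ty":0,"tz":-105,"turn":0},{"tx":0,"ty":0,"tz":-105,"turn":0}]'
python3 -m crank '[{"tx":0,"ty":0,"tz":0,"turn":0},{"tx":0,"ty":0,"tz":0,"turn":0},{"tx":0,"ty":0,"tz":0,"turn":0}]'
python3 - <<'E'
from h import *
plan((620,110,130,5),(669,-88,120,0),(669,-88,47,0))
E
```

```text
time: 32.83
position: [0.5677, 0.3148, 0.0242]
tool_rot: [3.128, 0.293, -0.002]
ft_force: [-0.2, -0.1, 0.7]
grip_width: 0.758
grip_force: 0.0
time: 33.45
position: [0.5684, 0.3148, 0.0253]
tool_rot: [3.128, 0.293, 0.001]
ft_force: [-0.5, -0.9, 2.2]
grip_width: 0.524
grip_force: 30.0
time: 34.08
position: [0.5694, 0.3162, 0.1331]
tool_rot: [-3.126, -0.293, -0.008]
ft_force: [-0.1, 0.2, -1.0]
grip_width: 0.523
grip_force: 30.0
time: 34.45
position: [0.5676, 0.3146, 0.1288]
tool_rot: [3.127, 0.293, -0.003]
ft_force: [-0.1, 0.2, -0.2]
grip_width: 0.528
grip_force: 30.0
t 34.5 at [567.6 314.6 128.8] yaw 10.7 tilt [-0.002 -0.001]
(620, 110, 130, 5) -> tx 13.4 ty 210.8 tz -1.2 turn 1.14
(669, -88, 120, 0) -> tx 31.6 ty 201.5 tz 10.0 turn 1.00
(669, -88, 47, 0) -> tx 0.0 ty 0.0 tz 73.0 turn -0.00
```

```bash
python3 -m crank '[{"tx":2,"ty":25,"tz":0,"turn":0.2},{"tx":5,"ty":75,"tz":0,"turn":0.5},{"tx":8,"ty":128,"tz":0,"turn":0.8},{"tx":11,"ty":180,"tz":0,"turn":1.1},{"tx":13.5,"ty":211,"tz":0,"turn":1.1}]'
python3 -m crank '[{"tx":7,"ty":45,"tz":0,"turn":0.3},{"tx":15,"ty":97,"tz":4,"turn":0.6},{"tx":23,"ty":148,"tz":8,"turn":1},{"tx":29,"ty":185,"tz":10,"turn":1},{"tx":31.5,"ty":201,"tz":10,"turn":1}]'
python3 -m crank '[{"tx":0,"ty":0,"tz":0,"turn":0},{"tx":0,"ty":0,"tz":0,"turn":0},{"tx":0,"ty":0,"tz":0,"turn":0},{"tx":0,"ty":0,"tz":0,"turn":0},{"tx":0,"ty":0,"tz":0,"turn":0}]'
python3 - <<'E'
from h import *
plan((669,-88,48,0))
E
```

```text
time: 35.08
position: [0.6212, 0.106, 0.1293]
tool_rot: [3.137, 0.136, -0.001]
ft_force: [-0.1, 0.4, -0.7]
grip_width: 0.527
grip_force: 30.0
time: 35.7
position: [0.67, -0.0906, 0.1189]
tool_rot: [3.141, -0.001, -0.003]
ft_force: [0.2, 0.9, -0.4]
grip_width: 0.526
grip_force: 30.0
time: 36.33
position: [0.6702, -0.0867, 0.1202]
tool_rot: [3.141, 0.007, 0.0]
ft_force: [0.5, -0.4, -0.2]
grip_width: 0.527
grip_force: 30.0
t 36.3 at [670.2 -86.7 120.2] yaw 0.2 tilt [ 0. -0.]
(669, -88, 48, 0) -> tx -1.2 ty 1.3 tz 72.2 turn 0.05
```

```bash
python3 -m crank '[{"tx":-1,"ty":1,"tz":20,"turn":0},{"tx":-1,"ty":1,"tz":45,"turn":0},{"tx":-1,"ty":1,"tz":62,"turn":0},{"tx":-1,"ty":1,"tz":70,"turn":0},{"tx":-1,"ty":1,"tz":72,"turn":0}]'
python3 -m crank '[{"tx":0,"ty":0,"tz":0,"turn":0},{"tx":0,"ty":0,"tz":0,"turn":0}]'
python3 -m crank '[{"tx":0,"ty":0,"tz":0,"turn":0},{"tx":0,"ty":0,"tz":0,"turn":0},{"tx":0,"ty":0,"tz":0,"turn":0},{"tx":0,"ty":0,"tz":0,"turn":0}]' 60
python3 -m crank '[{"tx":0,"ty":0,"tz":-10,"turn":0},{"tx":0,"ty":0,"tz":-35,"turn":0},{"tx":0,"ty":0,"tz":-65,"turn":0},{"tx":0,"ty":0,"tz":-85,"turn":0},{"tx":0,"ty":0,"tz":-85,"turn":0}]'
python3 -m crank '[{"tx":0,"ty":0,"tz":0,"turn":0},{"tx":0,"ty":0,"tz":0,"turn":0},{"tx":0,"ty":0,"tz":0,"turn":0},{"tx":0,"ty":0,"tz":0,"turn":0}]'
python3 - <<'E'
from h import *
im,d=snap('top')
for b in blocks(im,d,.018,.040,(.3,.7,.2,.5)): print('fresh',*b)
plan((565,150,110,6),(460.5,383,110,10.8))
E
```

```text
time: 36.95
position: [0.6692, -0.0881, 0.0476]
tool_rot: [-3.141, -0.006, 0.001]
ft_force: [-0.7, 0.3, -0.3]
grip_width: 0.532
grip_force: 30.0
time: 37.2
position: [0.6698, -0.0883, 0.0489]
tool_rot: [3.141, 0.006, 0.002]
ft_force: [0.3, 0.2, -0.7]
grip_width: 0.528
grip_force: 30.0
time: 37.7
position: [0.6693, -0.0882, 0.0481]
tool_rot: [3.142, 0.006, 0.0]
ft_force: [-0.6, 0.3, -0.0]
grip_width: 0.685
grip_force: 0.0
time: 38.33
position: [0.6705, -0.0882, 0.1353]
tool_rot: [3.141, 0.005, 0.006]
ft_force: [1.0, 0.2, -1.1]
grip_width: 0.689
grip_force: 0.0
time: 38.83
position: [0.669, -0.0882, 0.1325]
tool_rot: [-3.142, -0.006, 0.001]
ft_force: [0.4, 0.2, -0.3]
grip_width: 0.69
grip_force: 0.0
fresh [460.5 382.6] 63.4 46.9 11.9 28.5 (np.float64(194.0), np.float64(271.0)) [228. 217. 211.]
fresh [392.4 345.4] 58.3 46.4 -6.3 27.7 (np.float64(207.0), np.float64(297.0)) [232. 220. 213.]
t 38.9 at [669.1 -88.2 132.7] yaw 0.2 tilt [-0.  0.]
(565, 150, 110, 6) -> tx -103.3 ty -238.6 tz 22.7 turn -1.16
(460.5, 383, 110, 10.8) -> tx -79.6 ty -242.6 tz 0.0 turn -0.96
```

```bash
python3 -m crank '[{"tx":-10,"ty":-24,"tz":0,"turn":-0.2},{"tx":-33,"ty":-77,"tz":5,"turn":-0.4},{"tx":-57,"ty":-132,"tz":10,"turn":-0.6},{"tx":-80,"ty":-185,"tz":16,"turn":-0.9},{"tx":-103,"ty":-238,"tz":22,"turn":-1.2}]' 66
python3 -m crank '[{"tx":-17,"ty":-53,"tz":0,"turn":-0.2},{"tx":-35,"ty":-107,"tz":0,"turn":-0.5},{"tx":-53,"ty":-162,"tz":0,"turn":-0.8},{"tx":-70,"ty":-213,"tz":0,"turn":-1},{"tx":-79.5,"ty":-242.5,"tz":0,"turn":-1.1}]'
python3 -m crank '[{"tx":0,"ty":0,"tz":0,"turn":0},{"tx":0,"ty":0,"tz":0,"turn":0},{"tx":0,"ty":0,"tz":0,"turn":0},{"tx":0,"ty":0,"tz":0,"turn":0},{"tx":0,"ty":0,"tz":0,"turn":0}]'
python3 - <<'E'
from h import *
plan((460.5,383,25,11))
E
```

```text
time: 39.5
position: [0.5631, 0.1529, 0.1112]
tool_rot: [-3.137, -0.175, -0.001]
ft_force: [0.4, 0.3, -0.2]
grip_width: 0.76
grip_force: 0.0
time: 40.12
position: [0.4556, 0.3863, 0.1115]
tool_rot: [-3.122, -0.331, 0.001]
ft_force: [0.3, -0.6, -0.3]
grip_width: 0.759
grip_force: 0.0
time: 40.75
position: [0.4606, 0.3812, 0.111]
tool_rot: [3.125, 0.318, 0.0]
ft_force: [-0.5, -0.6, -0.4]
grip_width: 0.759
grip_force: 0.0
t 40.8 at [460.6 381.2 111. ] yaw 11.6 tilt [ 0. -0.]
(460.5, 383, 25, 11) -> tx 0.3 ty -1.7 tz 86.0 turn 0.13
```

```bash
python3 -m crank '[{"tx":0,"ty":-1.5,"tz":20,"turn":0.1},{"tx":0,"ty":-1.5,"tz":50,"turn":0.1},{"tx":0,"ty":-1.5,"tz":75,"turn":0.1},{"tx":0,"ty":-1.5,"tz":86,"turn":0.1},{"tx":0,"ty":-1.5,"tz":86,"turn":0.1}]'
python3 -m crank '[{"tx":0,"ty":0,"tz":0,"turn":0},{"tx":0,"ty":0,"tz":0,"turn":0},{"tx":0,"ty":0,"tz":0,"turn":0},{"tx":0,"ty":0,"tz":0,"turn":0},{"tx":0,"ty":0,"tz":0,"turn":0}]' 30 30
python3 -m crank '[{"tx":0,"ty":0,"tz":-15,"turn":0},{"tx":0,"ty":0,"tz":-45,"turn":0},{"tx":0,"ty":0,"tz":-80,"turn":0},{"tx":0,"ty":0,"tz":-105,"turn":0},{"tx":0,"ty":0,"tz":-105,"turn":0}]'
python3 -m crank '[{"tx":0,"ty":0,"tz":0,"turn":0},{"tx":0,"ty":0,"tz":0,"turn":0},{"tx":0,"ty":0,"tz":0,"turn":0}]'
python3 - <<'E'
from h import *
plan((525,150,130,5),(591,-88,120,0))
E
```

```text
time: 41.38
position: [0.4593, 0.3833, 0.0242]
tool_rot: [3.126, 0.307, -0.002]
ft_force: [0.1, -0.1, -0.3]
grip_width: 0.757
grip_force: 0.0
time: 42.0
position: [0.4601, 0.3831, 0.0252]
tool_rot: [3.126, 0.306, 0.001]
ft_force: [-0.0, -1.2, 1.3]
grip_width: 0.529
grip_force: 30.0
time: 42.62
position: [0.4607, 0.385, 0.1327]
tool_rot: [-3.124, -0.307, -0.007]
ft_force: [0.3, 0.3, -1.0]
grip_width: 0.527
grip_force: 30.0
time: 43.0
position: [0.4594, 0.383, 0.1289]
tool_rot: [3.126, 0.307, -0.003]
ft_force: [0.3, -0.7, -1.4]
grip_width: 0.523
grip_force: 30.0
t 43.0 at [459.4 383.  128.9] yaw 11.2 tilt [-0.002 -0.001]
(525, 150, 130, 5) -> tx 19.1 ty 241.3 tz -1.1 turn 1.24
(591, -88, 120, 0) -> tx 45.0 ty 242.8 tz 10.0 turn 1.00
```

```bash
python3 -m crank '[{"tx":2,"ty":26,"tz":0,"turn":0.2},{"tx":6,"ty":80,"tz":0,"turn":0.5},{"tx":11,"ty":134,"tz":0,"turn":0.8},{"tx":15,"ty":188,"tz":0,"turn":1},{"tx":19,"ty":241,"tz":0,"turn":1.2}]'
python3 -m crank '[{"tx":10,"ty":53,"tz":0,"turn":0.3},{"tx":20,"ty":108,"tz":4,"turn":0.6},{"tx":30,"ty":163,"tz":8,"turn":1},{"tx":40,"ty":214,"tz":10,"turn":1},{"tx":45,"ty":243,"tz":10,"turn":1}]'
python3 -m crank '[{"tx":0,"ty":0,"tz":0,"turn":0},{"tx":0,"ty":0,"tz":0,"turn":0},{"tx":0,"ty":0,"tz":0,"turn":0},{"tx":0,"ty":0,"tz":0,"turn":0},{"tx":0,"ty":0,"tz":0,"turn":0}]'
python3 - <<'E'
from h import *
plan((591,-88,48,0))
E
```

```text
time: 43.62
position: [0.5254, 0.1488, 0.1297]
tool_rot: [3.138, 0.142, -0.0]
ft_force: [0.0, -0.6, -1.0]
grip_width: 0.532
grip_force: 30.0
time: 44.25
position: [0.5921, -0.0911, 0.1191]
tool_rot: [3.141, -0.0, -0.002]
ft_force: [0.5, -1.2, -1.1]
grip_width: 0.525
grip_force: 30.0
time: 44.88
position: [0.5921, -0.0866, 0.1202]
tool_rot: [3.141, 0.007, 0.0]
ft_force: [-0.5, -0.2, -0.8]
grip_width: 0.523
grip_force: 30.0
t 44.9 at [592.1 -86.6 120.2] yaw 0.3 tilt [ 0. -0.]
(591, -88, 48, 0) -> tx -1.1 ty 1.4 tz 72.2 turn 0.05
```

```bash
python3 -m crank '[{"tx":-1,"ty":1.5,"tz":20,"turn":0},{"tx":-1,"ty":1.5,"tz":45,"turn":0},{"tx":-1,"ty":1.5,"tz":62,"turn":0},{"tx":-1,"ty":1.5,"tz":70,"turn":0},{"tx":-1,"ty":1.5,"tz":72,"turn":0}]'
python3 -m crank '[{"tx":0,"ty":0,"tz":0,"turn":0},{"tx":0,"ty":0,"tz":0,"turn":0}]'
python3 -m crank '[{"tx":0,"ty":0,"tz":0,"turn":0},{"tx":0,"ty":0,"tz":0,"turn":0},{"tx":0,"ty":0,"tz":0,"turn":0},{"tx":0,"ty":0,"tz":0,"turn":0}]' 60
python3 -m crank '[{"tx":0,"ty":0,"tz":-10,"turn":0},{"tx":0,"ty":0,"tz":-35,"turn":0},{"tx":0,"ty":0,"tz":-65,"turn":0},{"tx":0,"ty":0,"tz":-85,"turn":0},{"tx":0,"ty":0,"tz":-85,"turn":0}]'
python3 -m crank '[{"tx":0,"ty":0,"tz":0,"turn":0},{"tx":0,"ty":0,"tz":0,"turn":0},{"tx":0,"ty":0,"tz":0,"turn":0},{"tx":0,"ty":0,"tz":0,"turn":0}]'
python3 - <<'E'
from h import *
im,d=snap('top')
for b in blocks(im,d,.018,.040,(.3,.7,.2,.5)): print('fresh',*b)
plan((500,140,110,-3),(393,345.5,110,-6))
E
```

```text
time: 45.5
position: [0.591, -0.0887, 0.0475]
tool_rot: [-3.141, -0.006, 0.001]
ft_force: [-0.3, 0.1, -1.6]
grip_width: 0.528
grip_force: 30.0
time: 45.75
position: [0.5918, -0.0888, 0.0488]
tool_rot: [3.141, 0.005, 0.002]
ft_force: [-0.4, 0.1, -1.8]
grip_width: 0.53
grip_force: 30.0
time: 46.25
position: [0.5912, -0.0888, 0.0481]
tool_rot: [3.141, 0.006, 0.0]
ft_force: [-0.1, -0.3, -0.5]
grip_width: 0.688
grip_force: 0.0
time: 46.88
position: [0.5924, -0.0889, 0.135]
tool_rot: [3.141, 0.005, 0.006]
ft_force: [-0.2, -0.3, -0.0]
grip_width: 0.69
grip_force: 0.0
time: 47.38
position: [0.591, -0.0887, 0.1326]
tool_rot: [-3.141, -0.006, 0.001]
ft_force: [-0.0, -0.1, -0.9]
grip_width: 0.688
grip_force: 0.0
fresh [393.2 346.1] 60.1 45.8 -6.7 28.2 (np.float64(207.0), np.float64(297.0)) [232. 220. 214.]
t 47.4 at [591.  -88.8 132.7] yaw 0.2 tilt [-0.001  0.   ]
(500, 140, 110, -3) -> tx -90.2 ty -229.1 tz 22.7 turn 0.64
(393, 345.5, 110, -6) -> tx -117.6 ty -199.6 tz 0.0 turn 0.60
```

```bash
python3 -m crank '[{"tx":-9,"ty":-23,"tz":0,"turn":0.1},{"tx":-29,"ty":-74,"tz":5,"turn":0.3},{"tx":-50,"ty":-127,"tz":10,"turn":0.4},{"tx":-70,"ty":-178,"tz":16,"turn":0.6},{"tx":-90,"ty":-229,"tz":22,"turn":0.7}]' 66
python3 -m crank '[{"tx":-28,"ty":-47,"tz":0,"turn":0.2},{"tx":-56,"ty":-95,"tz":0,"turn":0.4},{"tx":-84,"ty":-143,"tz":0,"turn":0.6},{"tx":-106,"ty":-180,"tz":0,"turn":0.6},{"tx":-117.5,"ty":-199.5,"tz":0,"turn":0.6}]'
python3 -m crank '[{"tx":0,"ty":0,"tz":0,"turn":0},{"tx":0,"ty":0,"tz":0,"turn":0},{"tx":0,"ty":0,"tz":0,"turn":0},{"tx":0,"ty":0,"tz":0,"turn":0},{"tx":0,"ty":0,"tz":0,"turn":0}]'
python3 - <<'E'
from h import *
plan((393,345.5,25,-6))
E
```

```text
time: 48.05
position: [0.4997, 0.1414, 0.1111]
tool_rot: [3.14, -0.091, 0.001]
ft_force: [1.1, -0.3, -0.3]
grip_width: 0.759
grip_force: 0.0
time: 48.68
position: [0.3927, 0.3485, 0.1113]
tool_rot: [-3.136, 0.167, 0.0]
ft_force: [0.6, 0.1, -0.6]
grip_width: 0.758
grip_force: 0.0
time: 49.3
position: [0.3949, 0.3453, 0.111]
tool_rot: [3.137, -0.174, 0.0]
ft_force: [0.1, 0.2, -0.5]
grip_width: 0.759
grip_force: 0.0
t 49.3 at [394.9 345.3 111. ] yaw -6.4 tilt [ 0. -0.]
(393, 345.5, 25, -6) -> tx -1.9 ty 0.0 tz 86.0 turn -0.07
```

```bash
python3 -m crank '[{"tx":-2,"ty":0,"tz":20,"turn":0},{"tx":-2,"ty":0,"tz":50,"turn":0},{"tx":-2,"ty":0,"tz":75,"turn":0},{"tx":-2,"ty":0,"tz":86,"turn":0},{"tx":-2,"ty":0,"tz":86,"turn":0}]'
python3 -m crank '[{"tx":0,"ty":0,"tz":0,"turn":0},{"tx":0,"ty":0,"tz":0,"turn":0},{"tx":0,"ty":0,"tz":0,"turn":0},{"tx":0,"ty":0,"tz":0,"turn":0},{"tx":0,"ty":0,"tz":0,"turn":0}]' 30 30
python3 -m crank '[{"tx":0,"ty":0,"tz":-15,"turn":0},{"tx":0,"ty":0,"tz":-45,"turn":0},{"tx":0,"ty":0,"tz":-80,"turn":0},{"tx":0,"ty":0,"tz":-115,"turn":0},{"tx":0,"ty":0,"tz":-115,"turn":0}]'
python3 -m crank '[{"tx":0,"ty":0,"tz":0,"turn":0},{"tx":0,"ty":0,"tz":0,"turn":0},{"tx":0,"ty":0,"tz":0,"turn":0}]'
python3 - <<'E'
from h import *
plan((480,140,140,-3),(513,-88,130,0))
E
```

```text
time: 49.92
position: [0.3922, 0.3459, 0.0247]
tool_rot: [3.136, -0.172, -0.001]
ft_force: [-0.2, -0.2, 0.2]
grip_width: 0.757
grip_force: 0.0
time: 50.55
position: [0.393, 0.346, 0.0256]
tool_rot: [3.137, -0.173, 0.001]
ft_force: [-1.0, -2.5, 6.2]
grip_width: 0.525
grip_force: 30.0
time: 51.18
position: [0.394, 0.3478, 0.1434]
tool_rot: [-3.133, 0.172, -0.008]
ft_force: [-0.1, 0.8, -0.6]
grip_width: 0.527
grip_force: 30.0
time: 51.55
position: [0.392, 0.3457, 0.139]
tool_rot: [3.136, -0.172, -0.003]
ft_force: [0.1, -0.4, -0.5]
grip_width: 0.524
grip_force: 30.0
t 51.5 at [392.  345.7 139. ] yaw -6.3 tilt [-0.002 -0.001]
(480, 140, 140, -3) -> tx 110.0 ty 194.8 tz -1.0 turn -0.66
(513, -88, 130, 0) -> tx 44.9 ty 226.0 tz 10.0 turn -0.60
```

```bash
python3 -m crank '[{"tx":11,"ty":20,"tz":0,"turn":-0.1},{"tx":37,"ty":66,"tz":0,"turn":-0.3},{"tx":62,"ty":110,"tz":0,"turn":-0.5},{"tx":87,"ty":154,"tz":0,"turn":-0.6},{"tx":110,"ty":195,"tz":0,"turn":-0.7}]'
python3 -m crank '[{"tx":10,"ty":50,"tz":0,"turn":-0.2},{"tx":20,"ty":101,"tz":4,"turn":-0.4},{"tx":30,"ty":152,"tz":8,"turn":-0.6},{"tx":40,"ty":199,"tz":10,"turn":-0.6},{"tx":45,"ty":226,"tz":10,"turn":-0.6}]'
python3 -m crank '[{"tx":0,"ty":0,"tz":0,"turn":0},{"tx":0,"ty":0,"tz":0,"turn":0},{"tx":0,"ty":0,"tz":0,"turn":0},{"tx":0,"ty":0,"tz":0,"turn":0},{"tx":0,"ty":0,"tz":0,"turn":0}]'
python3 - <<'E'
from h import *
plan((513,-88,48,0))
E
```

```text
time: 52.18
position: [0.4808, 0.1383, 0.1396]
tool_rot: [3.14, -0.077, -0.001]
ft_force: [1.2, 0.5, -1.0]
grip_width: 0.526
grip_force: 30.0
time: 52.8
position: [0.5139, -0.0908, 0.1291]
tool_rot: [3.141, 0.0, -0.002]
ft_force: [-0.3, 0.8, -0.8]
grip_width: 0.526
grip_force: 30.0
time: 53.42
position: [0.5144, -0.0872, 0.1301]
tool_rot: [3.141, 0.007, 0.0]
ft_force: [0.4, 0.7, -0.0]
grip_width: 0.528
grip_force: 30.0
t 53.4 at [514.4 -87.2 130.1] yaw 0.3 tilt [ 0. -0.]
(513, -88, 48, 0) -> tx -1.4 ty 0.8 tz 82.1 turn 0.05
```

```bash
python3 -m crank '[{"tx":-1.5,"ty":1,"tz":20,"turn":0},{"tx":-1.5,"ty":1,"tz":50,"turn":0},{"tx":-1.5,"ty":1,"tz":70,"turn":0},{"tx":-1.5,"ty":1,"tz":80,"turn":0},{"tx":-1.5,"ty":1,"tz":82,"turn":0}]'
python3 -m crank '[{"tx":0,"ty":0,"tz":0,"turn":0},{"tx":0,"ty":0,"tz":0,"turn":0}]'
python3 -m crank '[{"tx":0,"ty":0,"tz":0,"turn":0},{"tx":0,"ty":0,"tz":0,"turn":0},{"tx":0,"ty":0,"tz":0,"turn":0},{"tx":0,"ty":0,"tz":0,"turn":0}]' 60
python3 -m crank '[{"tx":0,"ty":0,"tz":-10,"turn":0},{"tx":0,"ty":0,"tz":-35,"turn":0},{"tx":0,"ty":0,"tz":-75,"turn":0},{"tx":0,"ty":0,"tz":-115,"turn":0},{"tx":0,"ty":0,"tz":-125,"turn":0}]'
python3 -m crank '[{"tx":-5,"ty":40,"tz":0,"turn":0},{"tx":-15,"ty":90,"tz":0,"turn":0},{"tx":-25,"ty":145,"tz":0,"turn":0},{"tx":-35,"ty":190,"tz":0,"turn":0},{"tx":-40,"ty":200,"tz":0,"turn":0}]'
python3 -m crank '[{"tx":-10,"ty":40,"tz":0,"turn":0},{"tx":-30,"ty":90,"tz":0,"turn":0},{"tx":-50,"ty":140,"tz":0,"turn":0},{"tx":-60,"ty":160,"tz":0,"turn":0},{"tx":-60,"ty":160,"tz":0,"turn":0}]'
python3 -m crank '[{"tx":0,"ty":0,"tz":0,"turn":0},{"tx":0,"ty":0,"tz":0,"turn":0},{"tx":0,"ty":0,"tz":0,"turn":0},{"tx":0,"ty":0,"tz":0,"turn":0}]'
python3 - <<'E'
from h import *
im,d=snap('top','t4.png')
for b in blocks(im,d,.024,.04,(.3,.8,-.4,-.19)): print('tray',*b)
for b in blocks(im,d,.055,.08,(.3,.5,-.1,.1)): print('bar',*b)
for b in blocks(im,d,.040,.060,(.46,.8,-.15,.15)): print('bay',*b)
E
```

```text
time: 54.05
position: [0.5128, -0.0886, 0.0478]
tool_rot: [-3.141, -0.006, 0.001]
ft_force: [-0.1, -0.3, -0.9]
grip_width: 0.528
grip_force: 30.0
time: 54.3
position: [0.5136, -0.0889, 0.0489]
tool_rot: [3.141, 0.006, 0.002]
ft_force: [-0.1, 0.2, -0.1]
grip_width: 0.525
grip_force: 30.0
time: 54.8
position: [0.5129, -0.0888, 0.0481]
tool_rot: [3.141, 0.006, 0.0]
ft_force: [-0.1, 0.4, -0.1]
grip_width: 0.683
grip_force: 0.0
time: 55.42
position: [0.5148, -0.0889, 0.1767]
tool_rot: [3.14, 0.006, 0.009]
ft_force: [0.1, -0.5, -0.7]
grip_width: 0.691
grip_force: 0.0
time: 56.05
position: [0.4715, -0.2926, 0.1723]
tool_rot: [3.141, -0.003, -0.003]
ft_force: [0.3, 0.6, -0.2]
grip_width: 0.691
grip_force: 0.0
time: 56.68
position: [0.4135, -0.4493, 0.1725]
tool_rot: [-3.14, -0.002, 0.001]
ft_force: [-0.1, 0.8, -0.1]
grip_width: 0.691
grip_force: 0.0
time: 57.18
position: [0.4146, -0.4486, 0.1732]
tool_rot: [3.141, 0.007, 0.0]
ft_force: [0.4, 0.2, 0.1]
grip_width: 0.688
grip_force: 0.0
tray [ 562.3 -334.6] 63.2 44.8 -8.6 30.7 (np.float64(473.0), np.float64(225.0)) [231. 220. 213.]
tray [ 487. -327.] 60.7 45.3 -6.7 30.7 (np.float64(473.0), np.float64(254.0)) [232. 220. 213.]
tray [ 407.4 -317.8] 60.2 45.6 -7.4 30.5 (np.float64(471.0), np.float64(284.0)) [231. 219. 212.]
bar [435.6 -15.7] 59.9 14.8 40.9 65.6 (np.float64(351.0), np.float64(275.0)) [152. 118. 115.]
bay [669.  -85.8] 62.3 43.5 -2.1 49.9 (np.float64(376.0), np.float64(184.0)) [234. 225. 220.]
bay [669.5  48.9] 65.0 41.1 -1.3 50.1 (np.float64(323.0), np.float64(186.0)) [236. 225. 220.]
bay [591.1 -86.9] 61.5 43.8 3.0 49.6 (np.float64(378.0), np.float64(214.0)) [234. 224. 220.]
bay [592.   49.3] 63.3 43.1 -1.3 50.4 (np.float64(324.0), np.float64(215.0)) [236. 227. 222.]
bay [511.8 -86.9] 60.9 43.3 -1.1 50.2 (np.float64(379.0), np.float64(244.0)) [235. 225. 221.]
```

View pics/t4.png

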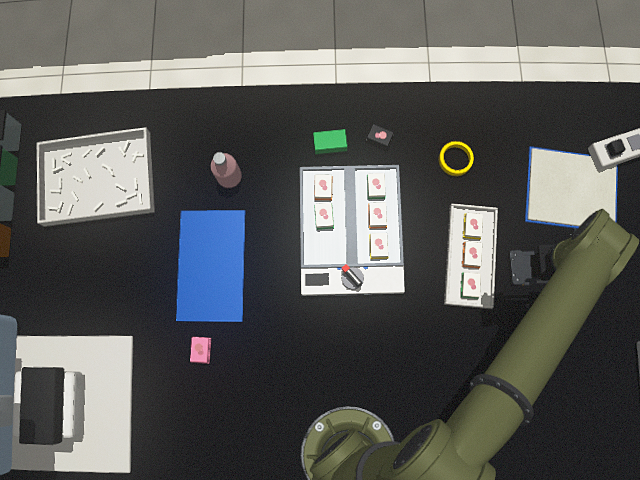

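The mat is empty. The right bay holds the three fresh blocks at (376,184), (378,214) and (379,244), and the tray holds its three at (473,225), (473,254) and (471,284). The pointer's red tip at (346,268) shows the left bay, and the bystanders have not moved.

```bash
python3 -c "
from bench import ctrl
print(ctrl.close_job())"
```

```text
the job is handed in; nothing more can be done
None
```

The changeover is done and handed in at about 57 s: the three right-bay blocks lie flat in the ready tray, the knob was then turned to the left bay, and the three fresh blocks now fill the right bay.

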